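# Load the sample deck and start it with the bent rod over the guard

## Robot

A 6-joint arm with a two-finger parallel gripper is mounted at the origin on the work surface. World frame = base frame: x ahead of the robot, y to its left, z up, the work surface at z = 0. Lengths are in m, angles in rad, forces in N, time in s.
With the tool pointing down it reaches from about 0.275 to 0.825 m from the base axis. Payload 4.9 kg.
Tool frame: the origin (TCP) lies at the very end of the fingers, on their centre line; the grasp point (between the pads) lies 19 mm behind it; z points along the fingers, y is the line along which they close (so a half turn about z gives the same grasp; the last joint's range is limited). The gripper opens to 85 mm and grips with 20 to 120 N. Pads are 22 mm wide; open, the fingers measure 114 mm over their backs; the gripper's body (76 mm by 85 mm) begins 54 mm behind the grasp point. The pads swing forward as they close: fully open they stand 13 mm farther back than shut.
Start: joints at [-1.467, 0.326, -0.193, 1.052, 0, 1.437], TCP at [0.13, -0.535, 0.231] pointing down, gripper open.
Joint ranges: [-2.65, 2.65], [-0.97, 1.79], [-1.3, 1.35], [-1.93, 2.1], [-1.47, 1.37], [-3.14, 3.14]. Speed limits (rad/s): [2.57, 2.57, 3.14, 3.14, 3.14, 3.14].

## Interface

Orientations are given as a 3x3 rotation matrix whose columns are the frame's x, y, z axes.
In Python, from rig import telemetry, eyes, finish_job gives the robot as it stands.
- The arm moves only by the tool drive_tool, never from a script. Its argument "deltas" is a list of rows, each an object of numbers: "x", "y", "z": the shift along the world's x, y, z in cm; "yaw": the turn about the world's z in degrees; "fingers": the opening, from 0 (shut) to 1 (fully open). A call has 1 to 10 rows; each row is the pose to reach, as a shift and turn from the pose commanded when the call began; what a row does not reach only later rows make up. A row lasts 1/8 s, in which the tool goes at most 62.5 mm and 10.7 degrees, less where a joint would pass 70% of its speed; a pose out of reach is approached as far as the arm can. A call with a gripper value outside its range is refused whole. The fingers move at their own pace and stop on an object; the grip force is fixed at half the most. Time passes only in rows, so rows that repeat a pose let the fingers close. It gives the time, the measured TCP pose, the force and the opening at its end, in the units of the state.
- telemetry.get_state(): the state, without advancing time (a new reading comes with each control period).
- eyes.get_image(name): name is "scene" or "top" or "wrist"; returns a dict with "image" (384x512x3 uint8, blue, green, red), "depth" (384x512 float32, m along the optical axis (not along the pixel's ray), 0 where there is no reading), "vfov" (degrees; the focal length in pixels is half the picture's height over the tangent of half this angle, whatever the lens; pixels are square), "cx", "cy" (the principal point, pixels), "dist" ([k1, k2, p1, p2, k3] as OpenCV has them; the pictures are not rectified), "rvec" (rotation vector, rad) and "tvec" (3), from world to camera coordinates, as OpenCV has them; the wrist camera has in their place "mount" (4x4, takes a point from camera to tool coordinates, whose origin is the TCP and whose axes are the flange's). Camera axes: x right, y down, z forward; pixel columns grow to the right and rows downward; lengths in m; the calibration is good to about 2 mm. A picture is of the moment at which its call begins: read the wrist's pose just before it.
- finish_job(): hands the job in, once; it reports no verdict.
Trained networks look in a picture, given as the dict that the camera call returned (one of the last four; its "shot" number tells which), for a name from the list of things; names that differ only in an ending like _2 or _b are one class to them, and where a whole thing is asked for, a point or a joint stands for the part that bears it (a point fixed in the world has none). Each returns a list of dicts, best first, with "confidence" (0 to 1); they miss things now and then, are a little off and sometimes report something else, mostly with a low value. They report only what shows in the picture. A call takes as long as a camera call. They do not tell look-alikes from the thing itself.
- eyes.look_for(picture, label): "rect" ([left, top, width, height] in pixels, round what is visible of it).
- eyes.silhouettes(picture, label): "pixels" (384x512 bool, what is visible of it) and "rect" ([left, top, width, height] in pixels, round what is visible of it).
- eyes.landmark_of(picture, label): "xy" ([column, row] in pixels: a listed point, or the origin of a listed thing).
The state is a dict: "time": time; "q": joint angles; "joint_vel": joint speeds; "effort": joint torques, N m; "tcp_pos": TCP position; "tool_rot": TCP orientation; "force": force on the tool from outside, world axes, zero at the start; "ft_torque": the same for the moment, N m; "width": opening from 0.0 (shut) to 1.0 (fully open).
Only numpy, scipy, OpenCV 4.12 (cv2) and the standard library are available. Lean on these libraries where they do the work, as an engineer would, in place of code of your own. Each camera call takes 0.05 s, during which the arm holds its last target. There are 200 camera calls.

## Task

Load the sample deck: stand every amber jar, square blue bottle and green cassette upright in a pocket of its own shape, pushed fully down to the pocket floor. Only when all are in, take the bent rod from its cradle, reach over the clear guard and use the rod to slide the start lever all the way to the green end without the robot itself touching the lever, then lay the rod back in its cradle the way it lay. Leave the solvent bottle, beaker, tip box and buffer jar where they are, and finish with all the samples still seated.

Things in the scene. Friction and masses are not known exactly. Their poses are not given: they have to be found in the camera images.
- jar1: round amber jar with white lid and paper band, 57 mm diameter, 62 mm tall, about 150 g; origin at the centre of its underside, z up through the lid. May be absent (None from the start)
- bottle1: square blue bottle, 48 x 48 mm in plan, body 56 mm tall, topped by a white cap 30 mm across and 14 mm high, about 130 g; origin at the centre of its underside, x and y square to its sides, z up. May be absent
- cassette1: flat green cassette with a paper label, stands on edge: 83 mm long (its x), 33 mm wide (its y), 56 mm tall, about 130 g; origin at the centre of its underside, z up. May be absent
- jar2: round amber jar with white lid and paper band, 57 mm diameter, 62 mm tall, about 150 g; origin at the centre of its underside, z up through the lid. May be absent (None from the start)
- bottle2: square blue bottle, 48 x 48 mm in plan, body 56 mm tall, topped by a white cap 30 mm across and 14 mm high, about 130 g; origin at the centre of its underside, x and y square to its sides, z up. May be absent
- cassette2: flat green cassette with a paper label, stands on edge: 83 mm long (its x), 33 mm wide (its y), 56 mm tall, about 130 g; origin at the centre of its underside, z up. May be absent
- nest_round_hole0 (a point): round pocket, 62 mm diameter, for a jar, 16 mm deep with a flat floor. The point is the centre of the pocket's mouth, flush with the block's top, 28 mm above the table; axes are the block's, z up. The two pockets of a block are alike and either will do
- nest_round_hole1 (a point): round pocket, 62 mm diameter, for a jar, 16 mm deep with a flat floor. The point is the centre of the pocket's mouth, flush with the block's top, 28 mm above the table; axes are the block's, z up. The two pockets of a block are alike and either will do
- nest_square_hole0 (a point): square pocket, 53 x 53 mm, for a square bottle, 16 mm deep with a flat floor. The point is the centre of the pocket's mouth, flush with the block's top, 28 mm above the table; axes are the block's, z up. The two pockets of a block are alike and either will do
- nest_square_hole1 (a point): square pocket, 53 x 53 mm, for a square bottle, 16 mm deep with a flat floor. The point is the centre of the pocket's mouth, flush with the block's top, 28 mm above the table; axes are the block's, z up. The two pockets of a block are alike and either will do
- nest_slot_hole0 (a point): oblong pocket, 88 mm (x) by 38 mm (y), for a cassette, 16 mm deep with a flat floor. The point is the centre of the pocket's mouth, flush with the block's top, 28 mm above the table; axes are the block's, z up. The two pockets of a block are alike and either will do
- nest_slot_hole1 (a point): oblong pocket, 88 mm (x) by 38 mm (y), for a cassette, 16 mm deep with a flat floor. The point is the centre of the pocket's mouth, flush with the block's top, 28 mm above the table; axes are the block's, z up. The two pockets of a block are alike and either will do
- deck: fixed aluminium deck, 6 mm thick, origin on the table. On it stand three plastic nest blocks side by side along y, 88 mm apart, in any order, turned like the deck: one with two round pockets, one with two square ones, one with two oblong ones. A block is 214 mm (x) by 86 mm (y), 22 mm tall, its pockets 100 mm apart along x
- rod: bent rod lying level in its cradle: orange handle 90 mm long (x), 18 mm wide (y), 22 mm high; from it a 10 mm square steel bar runs forward along +x and at x = 170 mm bends straight down (-z), ending 100 mm below the handle's centre; a brass counterweight at x = -111 mm balances it about the handle. 160 g. Origin at the handle's centre, z up
- rod_tip (a point): lower end of the rod's bent-down leg: at (170, 0, -100) mm in the rod's frame
- cradle_seat (a point): where the rod's origin belongs in the cradle, 130 mm above the table; x along the resting rod, towards its bent end. The rod may lie up to 17 mm off along x
- cradle: fixed stand, origin on the table. Two posts at x = -72 and +72 mm, 16 mm thick in x, 34 mm wide in y, each with a flat-bottomed notch on top, open upwards, 18 mm wide (y), 18 mm deep, floor 125 mm above the table. The rod's handle hangs between the posts, its steel bar lies in the notches, its bent leg hangs clear in front (+x)
- start_lever (a joint): sliding start lever, m: 0 at the red end, 0.05 fully at the green end; light (under 1 N), stays where it is left
- lever_top (a point): centre of the start lever's top face, 102 mm above the table; moves with it. The lever is a red upright paddle 26 mm (x) by 12 mm (y), 50 mm tall, that slides along +y of this frame to the green end
- unit: fixed white control unit, 180 x 210 mm, 50 mm tall; origin on the table under the middle of the lever's travel, +y along the travel, -x side faces the robot. Around the lever stands a clear guard 5 mm thick, top 130 mm above the table: a front wall at x = -65 mm and side walls at y = -97 and +97 mm running from there to x = +57 mm
- solvent: amber bottle, 66 mm diameter, 150 mm tall; origin at the underside; bystander
- beaker: glass beaker, 70 mm diameter, 85 mm tall; origin at the underside; bystander
- tipbox: orange box of pipette tips, 75 x 115 mm, 50 mm tall; origin at the underside; bystander
- buffer: white jar with red lid, 70 mm diameter, 100 mm tall; origin at the underside; bystander
Things that resemble listed ones, but are neither listed nor needed, are in the scene too. Leave any red look-alike of the jar2 alone. Leave any pink look-alike of the jar1 alone.

How it is judged:
On the way, in this order (a step that is already met when the one before it is completed fails the run):
1. every sample present stands fully down in a pocket of its shape (((horizontal distance between jar1 and nest_round_hole0 below 0.007 m and z of jar1 in the frame of nest_round_hole0 below -0.012 m) or (horizontal distance between jar1 and nest_round_hole1 below 0.007 m and z of jar1 in the frame of nest_round_hole1 below -0.012 m)) and angle between each of jar1, bottle1, cassette1, jar2, bottle2, cassette2's own z axis and vertical below 0.1 rad and linear speed of each of jar1, bottle1, cassette1, jar2, bottle2, cassette2 below 0.03 m/s and ((horizontal distance between bottle1 and nest_square_hole0 below 0.007 m and z of bottle1 in the frame of nest_square_hole0 below -0.012 m) or (horizontal distance between bottle1 and nest_square_hole1 below 0.007 m and z of bottle1 in the frame of nest_square_hole1 below -0.012 m)) and ((horizontal distance between cassette1 and nest_slot_hole0 below 0.007 m and z of cassette1 in the frame of nest_slot_hole0 below -0.012 m) or (horizontal distance between cassette1 and nest_slot_hole1 below 0.007 m and z of cassette1 in the frame of nest_slot_hole1 below -0.012 m)) and ((horizontal distance between jar2 and nest_round_hole0 below 0.007 m and z of jar2 in the frame of nest_round_hole0 below -0.012 m) or (horizontal distance between jar2 and nest_round_hole1 below 0.007 m and z of jar2 in the frame of nest_round_hole1 below -0.012 m)) and ((horizontal distance between bottle2 and nest_square_hole0 below 0.007 m and z of bottle2 in the frame of nest_square_hole0 below -0.012 m) or (horizontal distance between bottle2 and nest_square_hole1 below 0.007 m and z of bottle2 in the frame of nest_square_hole1 below -0.012 m)) and ((horizontal distance between cassette2 and nest_slot_hole0 below 0.007 m and z of cassette2 in the frame of nest_slot_hole0 below -0.012 m) or (horizontal distance between cassette2 and nest_slot_hole1 below 0.007 m and z of cassette2 in the frame of nest_slot_hole1 below -0.012 m))), for 0.2 s.
2. the start lever is at the green end (value of joint start_lever above 0.042 m), for 0.2 s.
3. the rod lies back in its cradle, released (distance between rod and cradle_seat below 0.025 m and z of rod in the frame of cradle_seat below 0.006 m and x of rod_tip in the frame of cradle_seat above 0.14 m and linear speed of rod below 0.03 m/s and contact force between rod and the fingers below 0.1 N), for 0.2 s.
At the end, for the whole second after the job is handed in: each sample upright (0.1 rad), at rest, within 7 mm of the centre of a pocket of its shape and 12 mm or more down; lever past 42 of 50 mm; rod released at rest in its cradle, right way round (origin within 25 mm, at most 6 mm high, bent end at the front) (all of step 1 and all of step 3 and value of joint start_lever above 0.042 m); the robot touches nothing.
It fails at once if the robot's fingers or arm touch the start lever (contact force between any of the fingers, the arm and start_lever above 0.5 N).
It fails at once if a bystander (solvent bottle, beaker, tip box, buffer jar) is moved more than 40 mm or tipped over (distance of any of solvent, beaker, tipbox, buffer from where it was at the start of the episode above 0.04 m or angle between any of solvent, beaker, tipbox, buffer's own z axis and vertical above 0.5 rad).
Of jar1, jar2, bottle1, bottle2, cassette1, cassette2 only 4 to 6 are there at a start; the rules pass over those that are not, and their reading is None.
At some moment in a run one of jar1, jar2, bottle1, bottle2 may be knocked a few centimetres aside while the robot is not near it.
It also fails if it takes over 210 s, if anything falls off the work surface, if the arm or the gripper's body presses on something with over 40 N, if the wrist force passes 120 N, or if a joint passes its speed limit or range.

## Working session

There is one attempt and no reset: what is moved stays moved. The work goes in short steps, Python scripts to look and compute and a tool call to move; the robot and the scene stay as the last step left them, time stands still between calls to the robot, and variables do not carry over. Pictures are saved under pics/ and viewed, on a budget of 14 in all, crops included, one or two more only if the job needs it, and the job is handed in when it is done.

Besides the shell and the picture viewer there is one more tool, called after ">>>" in YAML: its name, and indented under it one key for each argument. drive_tool: Moves the arm, as the interface text tells. Its arguments: {"type":"object","properties":{"deltas":{"type":"array"}},"required":["deltas"]}

```bash
ls; mkdir -p pics
cat > h.py <<'E'
import numpy as np, cv2
from rig import telemetry, eyes
def K(p):
    f=p["image"].shape[0]/2/np.tan(np.radians(p["vfov"])/2)
    return np.array([[f,0,p["cx"]],[0,f,p["cy"]],[0,0,1.]])
def pose(p,st=None):
    """camera->world R,t"""
    if "rvec" in p and p["rvec"] is not None:
        R=cv2.Rodrigues(np.array(p["rvec"],float))[0]; return R.T,-R.T@np.array(p["tvec"],float)
    M=np.array(p["mount"]); T=np.eye(4); T[:3,:3]=np.array(st["tool_rot"]); T[:3,3]=st["tcp_pos"]
    W=T@M; return W[:3,:3],W[:3,3]
def rays(p,xy):
    u=cv2.undistortPoints(np.array(xy,float).reshape(-1,1,2),K(p),np.array(p["dist"],float)).reshape(-1,2)
    return np.c_[u,np.ones(len(u))]
def at_z(p,xy,z,st=None):
    R,t=pose(p,st); d=rays(p,xy)@R.T
    return t+d*((z-t[2])/d[:,2])[:,None]
def cloud(p,mask,st=None):
    v,u=np.nonzero(mask&(p["depth"]>0)); R,t=pose(p,st)
    return (rays(p,np.c_[u,v])*p["depth"][v,u][:,None])@R.T+t
def shot(name):
    st=telemetry.get_state(); return eyes.get_image(name),st
E
cat > a.py <<'E'
from h import *
for n in ("top","scene"):
    p,st=shot(n); cv2.imwrite(f"pics/{n}0.png",p["image"])
    np.set_printoptions(precision=3,suppress=True)
    print(n,p["vfov"],pose(p,st)[1])
    for l in ["jar1","bottle1","cassette1","solvent","beaker","tipbox","buffer","rod","cradle","unit","deck","start_lever"]:
        for s in eyes.silhouettes(p,l):
            if s["confidence"]<.25: continue
            c=cloud(p,s["pixels"],st)
            print(l,round(s["confidence"],2),np.round(s["rect"]),"n",len(c),"lo",np.percentile(c,3,0),"hi",np.percentile(c,97,0)) if len(c) else print(l,"nodepth")
    for l in ["nest_round_hole0","nest_square_hole0","nest_slot_hole0","rod_tip","lever_top","cradle_seat","rod"]:
        for s in eyes.landmark_of(p,l):
            z={"rod_tip":.03,"lever_top":.102,"cradle_seat":.13,"rod":.13}.get(l,.028)
            print(l,round(s["confidence"],2),np.round(s["xy"],1),at_z(p,[s["xy"]],z,st)[0])
E
python3 a.py
```

```text
pics
top 49.18621564458858 [0.297 0.048 1.263]
jar1 0.93 [189. 187.  17.  24.] n 364 lo [0.503 0.218 0.008] hi [0.553 0.269 0.067]
jar1 0.86 [174. 130.  26.  25.] n 370 lo [0.67  0.27  0.016] hi [0.721 0.322 0.068]
jar1 0.78 [319. 234.  17.  21.] n 355 lo [ 0.398 -0.17   0.021] hi [ 0.449 -0.12   0.067]
jar1 0.77 [284. 238.  22.  19.] n 335 lo [ 0.373 -0.078  0.018] hi [ 0.424 -0.027  0.066]
bottle1 0.86 [373. 270.  22.  16.] n 340 lo [ 0.309 -0.335  0.014] hi [ 0.355 -0.288  0.073]
bottle1 0.86 [200. 221.  23.  19.] n 308 lo [0.407 0.165 0.019] hi [0.453 0.212 0.074]
bottle1 0.71 [366. 148.  97.  86.] n 4652 lo [ 0.484 -0.505  0.018] hi [ 0.695 -0.285  0.131]
cassette1 0.96 [342. 256.  32.  13.] n 390 lo [ 0.355 -0.279  0.017] hi [ 0.389 -0.2    0.061]
solvent 0.74 [318. 115.  26.  34.] n 592 lo [ 0.722 -0.173  0.002] hi [ 0.772 -0.112  0.152]
beaker 0.92 [213. 111.  21.  24.] n 468 lo [0.731 0.16  0.003] hi [0.792 0.218 0.088]
beaker 0.72 [119. 136.  30.  26.] n 543 lo [0.626 0.422 0.022] hi [0.679 0.479 0.104]
beaker 0.33 [300. 151.  34.  75.] n 2024 lo [ 0.484 -0.148  0.009] hi [
[... 3215 characters left out ...]
22.2] [0.643 0.059 0.028]
nest_round_hole0 0.27 [387.  232.5] [0.549 0.511 0.028]
nest_square_hole0 0.81 [237.1 196.6] [ 0.542 -0.018  0.028]
nest_square_hole0 0.62 [225.5 211.7] [ 0.621 -0.032  0.028]
nest_slot_hole0 0.92 [206.  210.1] [ 0.635 -0.1    0.028]
nest_slot_hole0 0.56 [214.2 188.7] [ 0.529 -0.112  0.028]
nest_slot_hole0 0.28 [260.4 204.9] [0.555 0.074 0.028]
rod_tip 0.66 [388.8 231.3] [0.544 0.516 0.03 ]
rod_tip 0.66 [231.9 262.8] [0.813 0.062 0.03 ]
lever_top 0.7 [128.2 162.1] [ 0.561 -0.431  0.102]
cradle_seat 0.62 [358.1 180.1] [0.438 0.384 0.13 ]
rod 0.62 [359.  180.3] [0.438 0.387 0.13 ]
rod 0.33 [228.3 215.6] [0.715 0.02  0.13 ]
rod 0.23 [214.4 190.5] [ 0.627 -0.062  0.13 ]
```

Run:
```python
import cv2
a=cv2.imread("pics/top0.png")[95:300,90:475]
cv2.imwrite("pics/top0c.png",cv2.resize(a,None,fx=2.05,fy=2.05,interpolation=cv2.INTER_CUBIC))
```

```text
(no output)
```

View pics/top0c.png

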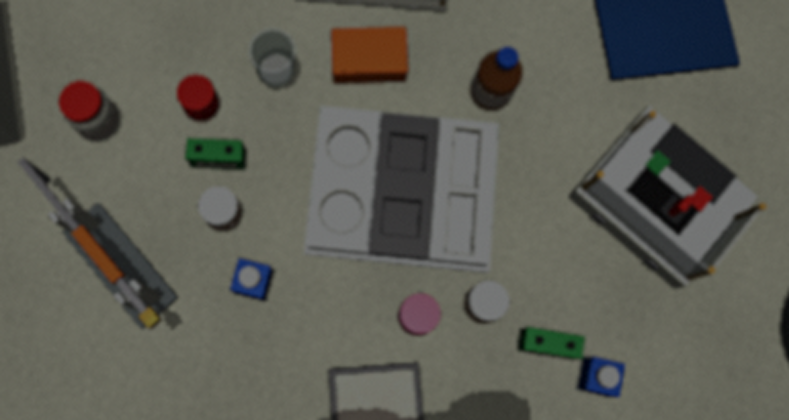

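```bash
cat > b.py <<'E'
from h import *
np.set_printoptions(precision=4,suppress=True)
st=telemetry.get_state(); print(st["tool_rot"],st["force"],st["width"],st["tcp_pos"])
P={n:eyes.get_image(n) for n in ("top","scene")}
C={n:cloud(p,np.ones(p["depth"].shape,bool)) for n,p in P.items()}
def rect(c,lo,hi,z0,z1,tag):
    for n in C:
        c=C[n]; m=(c[:,0]>lo[0])&(c[:,0]<hi[0])&(c[:,1]>lo[1])&(c[:,1]<hi[1])&(c[:,2]>z0)&(c[:,2]<z1)
        q=c[m]
        if len(q)<8: print(tag,n,"few"); continue
        (cx,cy),(w,h),a=cv2.minAreaRect((q[:,:2]*1000).astype(np.float32))
        print(tag,n,len(q),"rect c",round(cx,1),round(cy,1),"wh",round(w,1),round(h,1),"ang",round(a,1),"median z",np.median(q[:,2]).round(4))
rect(C,(.46,-.17),(.72,.13),.024,.032,"deck")
rect(C,(.49,.2),(.57,.29),.05,.08,"jarA")
rect(C,(.38,-.19),(.47,-.1),.05,.08,"jarB")
rect(C,(.29,-.36),(.38,-.275),.05,.062,"botA"); rect(C,(.29,-.36),(.38,-.275),.062,.08,"botAcap")
rect(C,(.39,.15),(.47,.23),.05,.062,"botB"); rect(C,(.39,.15),(.47,.23),.062,.08,"botBcap")
rect(C,(.345,-.29),(.41,-.19),.05,.064,"casA")
rect(C,(.58,.21),(.65,.31),.05,.064,"casB")
rect(C,(.33,.28),(.6,.54),.123,.15,"rod")
rect(C,(.45,-.53),(.72,-.26),.045,.056,"unit")
rect(C,(.53,-.45),(.63,-.36),.09,.106,"lever")
E
python3 b.py
```

```text
[[ 0.9719  0.2355 -0.    ]
 [ 0.2355 -0.9719  0.    ]
 [-0.     -0.     -1.    ]] [-0.1532 -0.5804  0.1651] 1.0001751799421854 [ 0.1296 -0.5346  0.2313]
deck top 3452 rect c 591.4 -20.6 wh 262.8 216.2 ang 88.8 median z 0.0286
deck scene 2240 rect c 589.6 -20.2 wh 263.9 219.6 ang 88.6 median z 0.0287
jarA top 301 rect c 530.3 245.4 wh 54.6 55.9 ang 68.5 median z 0.063
jarA scene 199 rect c 531.6 244.9 wh 57.4 54.2 ang 34.7 median z 0.0629
jarB top 312 rect c 424.2 -145.5 wh 54.7 53.7 ang 2.8 median z 0.0629
jarB scene 148 rect c 425.8 -147.4 wh 56.5 53.6 ang 21.1 median z 0.0627
botA top 229 rect c 342.4 -305.7 wh 69.6 65.5 ang 80.8 median z 0.0563
botA scene 71 rect c 337.5 -301.1 wh 72.5 53.5 ang 66.4 median z 0.057
botAcap top 102 rect c 334.2 -310.9 wh 36.1 31.4 ang 77.7 median z 0.0698
botAcap scene 41 rect c 340.2 -310.3 wh 44.0 27.8 ang 24.8 median z 0.0701
botB top 192 rect c 431.6 189.2 wh 48.5 48.3 ang 80.7 median z 0.0564
botB scene 95 rect c 430.9 189.4 wh 47.9 53.1 ang 82.0 median z 0.0566
botBcap top 88 rect c 431.0 188.5 wh 26.3 26.0 ang 6.4 median z 0.0702
botBcap scene 50 rect c 431.9 190.0 wh 27.3 27.9 ang 59.9 median z 0.0712
casA top 351 rect c 372.9 -241.8 wh 85.4 33.4 ang 84.4 median z 0.0564
casA scene 136 rect c 374.7 -240.9 wh 86.3 39.8 ang 84.8 median z 0.0571
casB top 306 rect c 614.0 261.4 wh 34.0 82.9 ang 1.2 median z 0.0571
casB scene 227 rect c 613.7 261.4 wh 37.3 82.5 ang 3.1 median z 0.0566
rod top 701 rect c 455.4 405.4 wh 297.1 34.8 ang 45.5 median z 0.1385
rod scene 542 rect c 456.1 405.4 wh 298.6 35.2 ang 45.8 median z 0.1368
unit top 2790 rect c 603.0 -404.3 wh 208.4 185.8 ang 52.1 median z 0.0511
unit scene 1153 rect c 602.6 -405.3 wh 217.2 181.5 ang 51.6 median z 0.0517
lever top 41 rect c 555.8 -392.0 wh 12.9 79.1 ang 46.4 median z 0.1013
lever scene 39 rect c 558.8 -394.6 wh 18.0 77.3 ang 45.4 median z 0.1002
```

>>> drive_tool:
  deltas:
    - {"x": 6, "y": 6, "z": 2, "yaw": 10}
    - {"x": 10, "y": 11, "z": 2, "yaw": 20}
    - {"x": 14, "y": 16, "z": 2, "yaw": 30}
    - {"x": 18, "y": 21, "z": 2, "yaw": 40}
    - {"x": 21.5, "y": 24.5, "z": 2, "yaw": 50}
    - {"x": 21.5, "y": 24.5, "z": 2, "yaw": 60}
    - {"x": 21.5, "y": 24.5, "z": 2, "yaw": 70}
    - {"x": 21.5, "y": 24.5, "z": 2, "yaw": 70.8}
    - {"x": 21.5, "y": 24.5, "z": 2, "yaw": 70.8}

```text
validation failed for argument at $.de...
```

```bash
cat > w.py <<'E'
import sys
from h import *
np.set_printoptions(precision=4,suppress=True)
# usage: w.py tag label:ztop ...  measure from the wrist camera
p,st=shot("wrist"); tag=sys.argv[1]
cv2.imwrite(f"pics/{tag}.png",p["image"])
R=np.array(st["tool_rot"]); print("tcp",np.array(st["tcp_pos"]),"yaw",np.degrees(np.arctan2(R[1,0],R[0,0])).round(1),"t",st["time"],"w",round(st["width"],3),"cam",pose(p,st)[1])
for a in sys.argv[2:]:
    l,z=a.split(":"); z=float(z)
    if "hole" in l or l in("rod_tip","lever_top"):
        for s in eyes.landmark_of(p,l): print(l,round(s["confidence"],2),np.round(s["xy"]),at_z(p,[s["xy"]],z,st)[0]*1000)
        continue
    for s in eyes.silhouettes(p,l):
        if s["confidence"]<.3: continue
        c=cloud(p,s["pixels"],st)
        c=c[abs(c[:,2]-z)<.006]
        if len(c)<20: continue
        (x,y),(w,h),an=cv2.minAreaRect((c[:,:2]*1000).astype(np.float32))
        print(l,round(s["confidence"],2),np.round(s["rect"]),"c",round(x,1),round(y,1),"wh",round(w,1),round(h,1),"ang",round(an,1),"z",np.median(c[:,2]).round(4),"mean",c.mean(0)[:2]*1000)
E
python3 w.py w1 bottle1:.056 bottle1:.07 cassette1:.056
```

```text
tcp [ 0.1296 -0.5345  0.2313] yaw 13.6 t 2.1 w 0.999 cam [ 0.2109 -0.5151  0.3743]
```

View pics/w1.png

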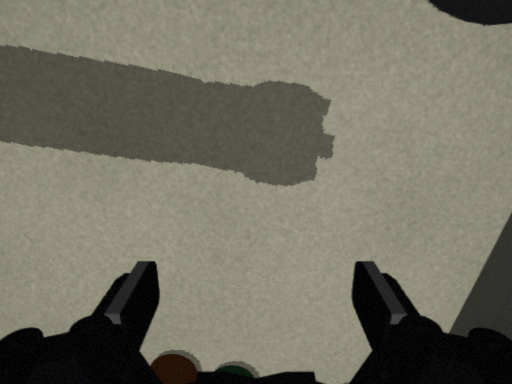

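The wrist picture shows bare table with the fingers at the bottom (about (140,290) and (370,290)). The move was refused, so I'll try rows with every key given.

>>> drive_tool:
  deltas:
    - {"x": 6, "y": 6, "z": 2, "yaw": 10, "fingers": 1}
    - {"x": 10, "y": 11, "z": 2, "yaw": 20, "fingers": 1}
    - {"x": 14, "y": 16, "z": 2, "yaw": 30, "fingers": 1}
    - {"x": 18, "y": 21, "z": 2, "yaw": 40, "fingers": 1}
    - {"x": 21.5, "y": 24.5, "z": 2, "yaw": 50, "fingers": 1}
    - {"x": 21.5, "y": 24.5, "z": 2, "yaw": 60, "fingers": 1}
    - {"x": 21.5, "y": 24.5, "z": 2, "yaw": 70, "fingers": 1}
    - {"x": 21.5, "y": 24.5, "z": 2, "yaw": 70.8, "fingers": 1}
    - {"x": 21.5, "y": 24.5, "z": 2, "yaw": 70.8, "fingers": 1}

```text
time: 3.42
tcp_pos: [0.3444, -0.2897, 0.2513]
tool_rot: [[0.1, 0.995, 0.0], [0.995, -0.1, -0.0], [-0.0, 0.0, -1.0]]
force: [-0.3, -0.0, -0.0]
width: 0.997
```

```bash
python3 w.py w2 bottle1:.056 bottle1:.07 cassette1:.056 jar1:.062
```

```text
tcp [ 0.3444 -0.2897  0.2513] yaw 84.3 t 3.425 w 0.997 cam [ 0.3528 -0.2067  0.3943]
bottle1 0.94 [223. 153.  49.  57.] c 332.0 -315.3 wh 48.4 48.1 ang 81.1 z 0.0562 mean [ 332.6302 -311.514 ]
bottle1 0.94 [223. 153.  49.  57.] c 332.2 -314.6 wh 28.9 28.9 ang 45.0 z 0.0702 mean [ 332.2512 -314.1217]
cassette1 0.87 [262.  62.  38.  94.] c 374.0 -242.3 wh 81.8 32.6 ang 84.7 z 0.0563 mean [ 373.8405 -240.7623]
jar1 0.95 [291.   1.  72.  37.] c 422.5 -162.9 wh 26.3 55.7 ang 84.8 z 0.0623 mean [ 422.3858 -160.9282]
```

View pics/w2.png

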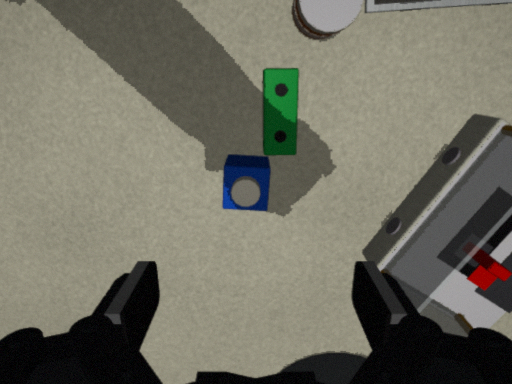

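>>> drive_tool:
  deltas:
    - {"x": 2.9, "y": 4.8, "z": -4, "yaw": 0.3, "fingers": 0.75}
    - {"x": 2.95, "y": 4.8, "z": -10, "yaw": 0.3, "fingers": 0.75}
    - {"x": 2.95, "y": 4.8, "z": -15, "yaw": 0.3, "fingers": 0.75}
    - {"x": 2.95, "y": 4.8, "z": -20, "yaw": 0.3, "fingers": 0.75}
    - {"x": 2.95, "y": 4.8, "z": -22.6, "yaw": 0.3, "fingers": 0.75}
    - {"x": 2.95, "y": 4.8, "z": -22.6, "yaw": 0.3, "fingers": 0.75}
    - {"x": 2.95, "y": 4.8, "z": -22.6, "yaw": 0.3, "fingers": 0.2}
    - {"x": 2.95, "y": 4.8, "z": -22.6, "yaw": 0.3, "fingers": 0.2}
    - {"x": 2.95, "y": 4.8, "z": -22.6, "yaw": 0.3, "fingers": 0.2}
    - {"x": 2.95, "y": 4.8, "z": -22.6, "yaw": 0.3, "fingers": 0.2}

```text
time: 4.92
tcp_pos: [0.375, -0.2425, 0.0268]
tool_rot: [[0.092, 0.996, 0.002], [0.996, -0.092, -0.002], [-0.002, 0.002, -1.0]]
force: [-0.6, 0.4, 7.1]
width: 0.375
```

>>> drive_tool:
  deltas:
    - {"x": 0, "y": 0, "z": 5, "yaw": 0, "fingers": 0.2}
    - {"x": 0, "y": 0, "z": 10, "yaw": 8, "fingers": 0.2}
    - {"x": 3, "y": 3, "z": 15, "yaw": 18, "fingers": 0.2}
    - {"x": 7, "y": 6, "z": 20, "yaw": 28, "fingers": 0.2}
    - {"x": 11, "y": 9, "z": 22, "yaw": 38, "fingers": 0.2}
    - {"x": 15, "y": 12, "z": 22, "yaw": 48, "fingers": 0.2}
    - {"x": 19, "y": 15, "z": 22, "yaw": 58, "fingers": 0.2}
    - {"x": 22, "y": 18, "z": 22, "yaw": 68, "fingers": 0.2}
    - {"x": 22, "y": 18, "z": 22, "yaw": 78, "fingers": 0.2}
    - {"x": 22, "y": 18, "z": 22, "yaw": 88, "fingers": 0.2}

```text
time: 6.18
tcp_pos: [0.5942, -0.0607, 0.2454]
tool_rot: [[-0.993, 0.12, -0.0], [0.12, 0.993, 0.0], [0.0, 0.0, -1.0]]
force: [-0.4, 0.4, -1.2]
width: 0.374
```

>>> drive_tool:
  deltas:
    - {"x": 0, "y": 0, "z": 0, "yaw": 6.2, "fingers": 0.2}
    - {"x": 0, "y": 0, "z": 0, "yaw": 6.2, "fingers": 0.2}

```text
time: 6.42
tcp_pos: [0.5939, -0.0614, 0.2457]
tool_rot: [[-1.0, 0.02, 0.0], [0.02, 1.0, 0.0], [-0.0, 0.0, -1.0]]
force: [0.6, 0.7, -0.5]
width: 0.376
```

```bash
python3 w.py w3 nest_round_hole0:.028 nest_square_hole0:.028 nest_slot_hole0:.028
```

```text
tcp [ 0.5939 -0.0614  0.2457] yaw 178.9 t 6.425 w 0.376 cam [ 0.5102 -0.06    0.3887]
nest_round_hole0 0.96 [372. 199.] [642.6831  68.5231  28.    ]
nest_round_hole0 0.73 [290. 199.] [640.7187 -23.1456  28.    ]
nest_round_hole0 0.63 [380. 103.] [538.2544  67.8164  28.    ]
nest_square_hole0 0.84 [294. 109.] [542.8984 -21.219   28.    ]
nest_square_hole0 0.72 [291. 199.] [641.2058 -22.5793  28.    ]
nest_slot_hole0 0.83 [209. 107.] [ 538.6578 -107.5826   28.    ]
nest_slot_hole0 0.57 [214. 200.] [ 640.212  -108.3239   28.    ]
```

View pics/w3.png

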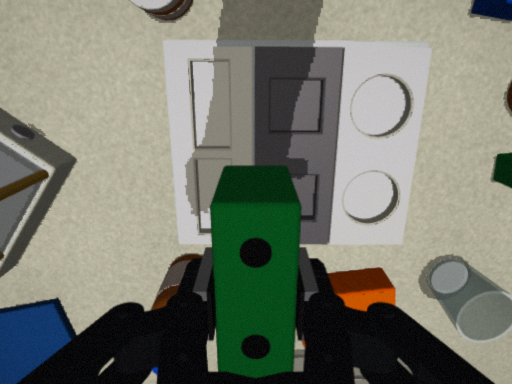

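>>> drive_tool:
  deltas:
    - {"x": 4.5, "y": -4.7, "z": 0, "yaw": 0, "fingers": 0.2}
    - {"x": 4.5, "y": -4.7, "z": -6, "yaw": 0, "fingers": 0.2}
    - {"x": 4.5, "y": -4.7, "z": -12, "yaw": 0, "fingers": 0.2}
    - {"x": 4.5, "y": -4.7, "z": -17, "yaw": 0, "fingers": 0.2}
    - {"x": 4.5, "y": -4.7, "z": -18, "yaw": 0, "fingers": 0.2}
    - {"x": 4.5, "y": -4.7, "z": -18.5, "yaw": 0, "fingers": 0.2}
    - {"x": 4.5, "y": -4.7, "z": -19.2, "yaw": 0, "fingers": 0.2}
    - {"x": 4.5, "y": -4.7, "z": -19.8, "yaw": 0, "fingers": 0.2}
    - {"x": 4.5, "y": -4.7, "z": -20.4, "yaw": 0, "fingers": 0.2}
    - {"x": 4.5, "y": -4.7, "z": -20.5, "yaw": 0, "fingers": 0.2}

```text
time: 7.88
tcp_pos: [0.6369, -0.1092, 0.0461]
tool_rot: [[-1.0, 0.019, -0.002], [0.019, 1.0, -0.003], [0.002, -0.003, -1.0]]
force: [-22.8, 1.2, 36.3]
width: 0.379
```

>>> drive_tool:
  deltas:
    - {"x": -0.2, "y": 0, "z": 0.3, "yaw": 0, "fingers": 0.2}
    - {"x": -0.3, "y": 0, "z": 0.3, "yaw": 0, "fingers": 0.2}
    - {"x": -0.3, "y": 0, "z": 0, "yaw": 0, "fingers": 0.2}
    - {"x": -0.3, "y": 0, "z": -0.1, "yaw": 0, "fingers": 0.2}
    - {"x": -0.3, "y": 0, "z": -0.1, "yaw": 0, "fingers": 0.2}

```text
time: 8.5
tcp_pos: [0.636, -0.1091, 0.0445]
tool_rot: [[-1.0, 0.019, 0.002], [0.019, 1.0, -0.002], [-0.002, -0.002, -1.0]]
force: [-16.3, 1.4, 27.9]
width: 0.376
```

>>> drive_tool:
  deltas:
    - {"x": -0.2, "y": 0, "z": 0.3, "yaw": 0, "fingers": 0.2}
    - {"x": -0.35, "y": 0, "z": 0.3, "yaw": 0, "fingers": 0.2}
    - {"x": -0.35, "y": 0, "z": 0.1, "yaw": 0, "fingers": 0.2}
    - {"x": -0.35, "y": 0, "z": -0.1, "yaw": 0, "fingers": 0.2}
    - {"x": -0.35, "y": 0, "z": -0.1, "yaw": 0, "fingers": 0.2}

```text
time: 9.12
tcp_pos: [0.6353, -0.1091, 0.0439]
tool_rot: [[-1.0, 0.018, 0.007], [0.018, 1.0, -0.002], [-0.007, -0.002, -1.0]]
force: [-9.6, 1.1, 30.8]
width: 0.377
```

```bash
cat > top.py <<'E'
from h import *
import sys
np.set_printoptions(precision=4,suppress=True)
# usage top.py label ... : plane fit to the top face, in wrist/top/scene
for n in sys.argv[1].split(","):
    p,st=shot(n)
    for l in sys.argv[2:]:
        for s in eyes.silhouettes(p,l):
            if s["confidence"]<.3: continue
            c=cloud(p,cv2.erode(s["pixels"].astype(np.uint8),np.ones((3,3)))>0,st)
            if len(c)<30: continue
            c=c[c[:,2]>np.percentile(c[:,2],95)-.008]
            m=c.mean(0); a=np.linalg.lstsq(np.c_[c[:,:2]-m[:2],np.ones(len(c))],c[:,2],rcond=None)[0]
            r=cv2.minAreaRect((c[:,:2]*1000).astype(np.float32))
            print(n,l,round(s["confidence"],2),"mean",m,"slopes",a[:2],"rect",np.round(r[0],1),np.round(r[1],1),round(r[2],1))
print(telemetry.get_state()["ft_torque"])
E
python3 top.py wrist,top,scene cassette1
```

```text
wrist cassette1 0.63 mean [ 0.6396 -0.1094  0.0766] slopes [ 0.1844 -0.0026] rect [ 635.7 -109.3] [31.7 61.5] 88.6
top cassette1 0.56 mean [0.6122 0.2595 0.0576] slopes [0.0071 0.0002] rect [612.2 259.1] [31.3 79.7] 1.8
top cassette1 0.37 mean [ 0.3324 -0.3133  0.0702] slopes [ 0.0572 -0.0552] rect [ 332.6 -313.5] [27.7 28.7] 3.9
scene cassette1 0.79 mean [ 0.6569 -0.1073  0.0803] slopes [0.0891 0.0327] rect [ 651.3 -105.9] [28.  48.2] 85.8
scene cassette1 0.78 mean [0.6178 0.2621 0.0568] slopes [-0.0217  0.0071] rect [615.6 261.8] [34.  76.3] 1.1
scene cassette1 0.41 mean [ 0.5806 -0.4093  0.0986] slopes [0.2672 0.5633] rect [ 580.2 -409.4] [ 6.9 15.7] 33.9
scene cassette1 0.38 mean [0.7029 0.0008 0.0073] slopes [ 0.7942 -0.0172] rect [702.6 -11.3] [238.6   7.1] 89.1
[0.4585 1.1173 0.0112]
```

>>> drive_tool:
  deltas:
    - {"x": 0, "y": 0, "z": 0.9, "yaw": 0, "fingers": 0.2}
    - {"x": -0.3, "y": 0, "z": 1.2, "yaw": 0, "fingers": 0.2}
    - {"x": -0.3, "y": 0, "z": 1.2, "yaw": 0, "fingers": 0.2}

```text
time: 9.8
tcp_pos: [0.6302, -0.1086, 0.0502]
tool_rot: [[-1.0, 0.019, 0.001], [0.019, 1.0, 0.0], [-0.001, 0.0, -1.0]]
force: [2.8, 0.6, 1.3]
width: 0.374
```

```bash
python3 top.py wrist,scene cassette1 | grep -v "0\.61"
```

```text
wrist cassette1 0.8 mean [ 0.6326 -0.109   0.0824] slopes [ 0.1676 -0.0008] rect [ 630.1 -109. ] [32.  62.1] 88.7
scene cassette1 0.57 mean [ 0.6534 -0.1063  0.0855] slopes [ 0.0892 -0.0501] rect [ 647.2 -104.9] [28.3 45.9] 85.3
scene cassette1 0.55 mean [0.6056 0.0718 0.0291] slopes [-0.0006  0.0037] rect [595.7  70.8] [ 81.7 210.5] 88.7
[-0.0309 -0.5705 -0.0157]
```

>>> drive_tool:
  deltas:
    - {"x": 0.0, "y": 0, "z": -0.4, "yaw": 0, "fingers": 0.2}
    - {"x": 0.1, "y": 0, "z": -0.7, "yaw": 0, "fingers": 0.2}
    - {"x": 0.3, "y": 0, "z": -0.9, "yaw": 0, "fingers": 0.2}
    - {"x": 0.5, "y": 0, "z": -1.1, "yaw": 0, "fingers": 0.2}
    - {"x": 0.7, "y": 0, "z": -1.3, "yaw": 0, "fingers": 0.2}
    - {"x": 0.8, "y": 0, "z": -1.4, "yaw": 0, "fingers": 0.2}
    - {"x": 0.8, "y": 0, "z": -1.4, "yaw": 0, "fingers": 0.2}

```text
time: 10.88
tcp_pos: [0.6378, -0.1088, 0.0381]
tool_rot: [[-1.0, 0.019, 0.001], [0.019, 1.0, -0.001], [-0.001, -0.001, -1.0]]
force: [-0.6, 0.3, 14.9]
width: 0.373
```

```bash
python3 top.py wrist cassette1
```

```text
wrist cassette1 0.6 mean [ 0.6278 -0.1089  0.0698] slopes [ 0.052  -0.0008] rect [ 633.2 -109.1] [32.3 79.4] 88.7
[ 0.139   0.7433 -0.0305]
```

>>> drive_tool:
  deltas:
    - {"x": 0, "y": 0, "z": 0, "yaw": 0, "fingers": 0.6}
    - {"x": 0, "y": 0, "z": 0, "yaw": 0, "fingers": 0.6}
    - {"x": 0, "y": 0, "z": 0, "yaw": 0, "fingers": 0.6}
    - {"x": 0, "y": 0, "z": 5, "yaw": 0, "fingers": 0.6}
    - {"x": 2, "y": 2, "z": 11, "yaw": 0, "fingers": 0.7}
    - {"x": 2, "y": 2, "z": 17, "yaw": 0, "fingers": 0.7}
    - {"x": 2, "y": 2, "z": 21, "yaw": 0, "fingers": 0.7}
    - {"x": 2, "y": 2, "z": 21, "yaw": 0, "fingers": 0.7}

```text
time: 11.98
tcp_pos: [0.6596, -0.0889, 0.2504]
tool_rot: [[-1.0, 0.019, 0.007], [0.018, 1.0, -0.002], [-0.007, -0.002, -1.0]]
force: [0.1, 0.1, -1.0]
width: 0.7
```

```bash
python3 top.py wrist cassette1; python3 w.py w4 nest_slot_hole0:.028 nest_square_hole0:.028 nest_round_hole0:.028
```

```text
wrist cassette1 0.91 mean [ 0.6354 -0.1085  0.0683] slopes [ 0.0034 -0.0027] rect [ 637.4 -108.7] [31.1 82.2] 88.8
[ 0.0541 -0.0076 -0.0038]
tcp [ 0.6573 -0.0885  0.2458] yaw 178.9 t 12.075 w 0.698 cam [ 0.5736 -0.0873  0.3888]
nest_slot_hole0 0.85 [235.  36.] [ 535.9179 -106.0726   28.    ]
nest_slot_hole0 0.36 [412.  40.] [541.8942  66.4416  28.    ]
nest_square_hole0 0.9 [316. 142.] [639.8438 -24.6235  28.    ]
nest_square_hole0 0.59 [325.  40.] [540.8938 -18.8757  28.    ]
nest_round_hole0 0.64 [415.  41.] [542.3703  69.6518  28.    ]
nest_round_hole0 0.57 [402. 144.] [643.6858  67.478   28.    ]
```

View pics/w4.png

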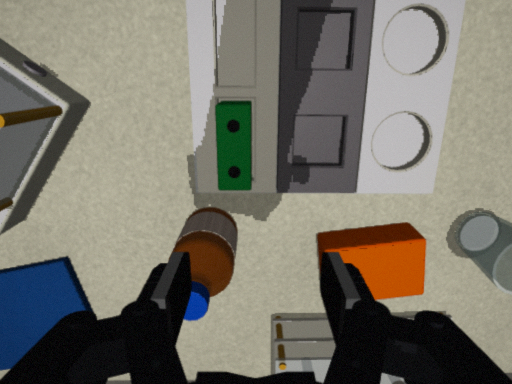

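>>> drive_tool:
  deltas:
    - {"x": -5, "y": -3.5, "z": 0, "yaw": -1, "fingers": 1}
    - {"x": -10, "y": -7, "z": 0, "yaw": -2, "fingers": 1}
    - {"x": -15, "y": -10.5, "z": 0, "yaw": -3, "fingers": 1}
    - {"x": -20, "y": -14, "z": 0, "yaw": -4, "fingers": 1}
    - {"x": -25, "y": -17.5, "z": 0, "yaw": -5, "fingers": 1}
    - {"x": -30, "y": -21, "z": -2, "yaw": -7, "fingers": 1}
    - {"x": -32.5, "y": -22.65, "z": -4, "yaw": -7.4, "fingers": 1}
    - {"x": -32.5, "y": -22.65, "z": -4, "yaw": -7.4, "fingers": 1}

```text
time: 13.28
tcp_pos: [0.33, -0.3146, 0.2043]
tool_rot: [[-0.988, 0.152, -0.003], [0.152, 0.988, 0.004], [0.003, 0.003, -1.0]]
force: [0.3, -0.7, 0.3]
width: 1.001
```

```bash
python3 w.py w5 bottle1:.056 bottle1:.07; python3 b.py | grep -E "jar|botB|casB"
```

```text
tcp [ 0.33   -0.3146  0.2043] yaw 171.3 t 13.275 w 1.001 cam [ 0.2476 -0.3028  0.3476]
bottle1 0.9 [230. 140.  55.  64.] c 331.1 -315.3 wh 48.1 47.8 ang 81.1 z 0.0562 mean [ 327.7616 -314.899 ]
bottle1 0.9 [230. 140.  55.  64.] c 331.1 -315.3 wh 28.1 29.5 ang 81.8 z 0.0702 mean [ 330.3289 -315.2477]
jarA top 301 rect c 531.0 244.3 wh 54.7 56.9 ang 82.1 median z 0.063
jarA scene 193 rect c 531.2 244.7 wh 57.8 54.2 ang 14.3 median z 0.0627
jarB top 311 rect c 424.0 -145.7 wh 53.2 55.2 ang 89.6 median z 0.0628
jarB scene 151 rect c 427.5 -145.8 wh 58.7 53.8 ang 45.3 median z 0.0625
botB top 187 rect c 431.4 189.3 wh 48.4 48.0 ang 80.7 median z 0.0568
botB scene 92 rect c 432.2 190.5 wh 49.4 50.1 ang 84.3 median z 0.057
botBcap top 89 rect c 434.5 188.8 wh 33.5 27.2 ang 9.8 median z 0.0705
botBcap scene 57 rect c 432.4 190.4 wh 31.1 28.7 ang 31.3 median z 0.0698
casB top 311 rect c 613.9 261.6 wh 34.2 83.9 ang 2.8 median z 0.0568
casB scene 226 rect c 614.4 261.4 wh 37.6 82.7 ang 2.7 median z 0.057
```

>>> drive_tool:
  deltas:
    - {"x": 0.1, "y": -0.1, "z": -6, "yaw": 0, "fingers": 1}
    - {"x": 0.1, "y": -0.1, "z": -12, "yaw": 0, "fingers": 1}
    - {"x": 0.1, "y": -0.1, "z": -16, "yaw": 0, "fingers": 1}
    - {"x": 0.1, "y": -0.1, "z": -17.7, "yaw": 0, "fingers": 1}
    - {"x": 0.1, "y": -0.1, "z": -17.7, "yaw": 0, "fingers": 1}
    - {"x": 0.1, "y": -0.1, "z": -17.7, "yaw": 0, "fingers": 0.4}
    - {"x": 0.1, "y": -0.1, "z": -17.7, "yaw": 0, "fingers": 0.4}
    - {"x": 0.1, "y": -0.1, "z": -17.7, "yaw": 0, "fingers": 0.4}
    - {"x": 0.1, "y": -0.1, "z": -17.7, "yaw": 0, "fingers": 0.4}
    - {"x": 0.1, "y": -0.1, "z": -17.7, "yaw": 0, "fingers": 0.4}

```text
time: 14.78
tcp_pos: [0.3345, -0.3169, 0.0307]
tool_rot: [[-0.989, 0.147, 0.002], [0.147, 0.989, -0.002], [-0.003, -0.002, -1.0]]
force: [-0.2, 0.8, 5.6]
width: 0.551
```

>>> drive_tool:
  deltas:
    - {"x": 0, "y": 0, "z": 5, "yaw": 0, "fingers": 0.4}
    - {"x": 0, "y": 1, "z": 11, "yaw": 1, "fingers": 0.4}
    - {"x": 5, "y": 6, "z": 14, "yaw": 2, "fingers": 0.4}
    - {"x": 10, "y": 10, "z": 16, "yaw": 3, "fingers": 0.4}
    - {"x": 15, "y": 13.5, "z": 16, "yaw": 4, "fingers": 0.4}
    - {"x": 20, "y": 17, "z": 16, "yaw": 5, "fingers": 0.4}
    - {"x": 25, "y": 20.5, "z": 16, "yaw": 6, "fingers": 0.4}
    - {"x": 29, "y": 24.5, "z": 16, "yaw": 7.5, "fingers": 0.4}
    - {"x": 30.8, "y": 29.2, "z": 16, "yaw": 7.6, "fingers": 0.4}
    - {"x": 30.8, "y": 29.2, "z": 16, "yaw": 7.6, "fingers": 0.4}

```text
time: 16.02
tcp_pos: [0.6426, -0.02, 0.1891]
tool_rot: [[-1.0, 0.009, 0.0], [0.009, 1.0, 0.001], [-0.0, 0.001, -1.0]]
force: [-1.3, -1.4, -1.9]
width: 0.551
```

```bash
python3 w.py w6 bottle1:.22
python3 - <<'E'
from h import *
np.set_printoptions(precision=4,suppress=True)
p,st=shot("wrist")
c=cloud(p,np.ones(p["depth"].shape,bool),st); tcp=np.array(st["tcp_pos"]); print(tcp)
m=(np.hypot(*(c[:,:2]-tcp[:2]).T)<.04)&(c[:,2]>tcp[2]+.02); q=c[m]
top=q[q[:,2]>np.percentile(q[:,2],98)-.004]; print(len(top),top.min(0)-tcp,top.max(0)-tcp,top.mean(0)-tcp)
E
```

```text
tcp [ 0.6426 -0.02    0.1891] yaw 179.5 t 16.025 w 0.551 cam [ 0.5588 -0.0197  0.3321]
bottle1 0.65 [196. 191. 122. 150.] c 639.2 -20.4 wh 47.3 48.6 ang 88.7 z 0.2149 mean [631.7421 -20.1962]
[ 0.6413 -0.0235  0.1892]
1902 [-0.0188 -0.0275  0.0779] [-0.0112  0.0276  0.0842] [-0.017   0.      0.0807]
```

>>> drive_tool:
  deltas:
    - {"x": 0.2, "y": 0.1, "z": -5, "yaw": -0.5, "fingers": 0.4}
    - {"x": 0.2, "y": 0.1, "z": -10, "yaw": -0.5, "fingers": 0.4}
    - {"x": 0.2, "y": 0.1, "z": -12, "yaw": -0.5, "fingers": 0.4}
    - {"x": 0.2, "y": 0.1, "z": -12.2, "yaw": -0.5, "fingers": 0.4}
    - {"x": 0.2, "y": 0.1, "z": -12.6, "yaw": -0.5, "fingers": 0.4}
    - {"x": 0.2, "y": 0.1, "z": -13.1, "yaw": -0.5, "fingers": 0.4}
    - {"x": 0.2, "y": 0.1, "z": -13.6, "yaw": -0.5, "fingers": 0.4}
    - {"x": 0.2, "y": 0.1, "z": -13.8, "yaw": -0.5, "fingers": 0.4}

```text
time: 17.18
tcp_pos: [0.6435, -0.023, 0.0512]
tool_rot: [[-1.0, 0.024, -0.0], [0.024, 1.0, -0.0], [0.0, -0.0, -1.0]]
force: [-0.5, 0.9, -1.4]
width: 0.552
```

>>> drive_tool:
  deltas:
    - {"x": 0, "y": 0, "z": -0.5, "yaw": 0, "fingers": 0.4}
    - {"x": 0, "y": 0, "z": -0.9, "yaw": 0, "fingers": 0.4}
    - {"x": 0, "y": 0, "z": -0.9, "yaw": 0, "fingers": 0.4}

```text
time: 17.55
tcp_pos: [0.6435, -0.023, 0.0428]
tool_rot: [[-1.0, 0.024, 0.0], [0.024, 1.0, -0.0], [-0.0, -0.0, -1.0]]
force: [-2.3, 0.5, 3.5]
width: 0.549
```

>>> drive_tool:
  deltas:
    - {"x": 0, "y": 0, "z": 0, "yaw": 0, "fingers": 0.75}
    - {"x": 0, "y": 0, "z": 0, "yaw": 0, "fingers": 0.75}
    - {"x": 0, "y": 0, "z": 5, "yaw": 0, "fingers": 0.75}
    - {"x": 0, "y": 0, "z": 11, "yaw": 0, "fingers": 0.85}
    - {"x": -4, "y": -2, "z": 15, "yaw": 0, "fingers": 0.85}
    - {"x": -9, "y": -5, "z": 15, "yaw": 0, "fingers": 0.85}
    - {"x": -14, "y": -8, "z": 15, "yaw": 0, "fingers": 0.85}
    - {"x": -19, "y": -11, "z": 15, "yaw": 0, "fingers": 0.85}
    - {"x": -21.9, "y": -12.3, "z": 15, "yaw": 0, "fingers": 0.85}
    - {"x": -21.9, "y": -12.3, "z": 15, "yaw": 0, "fingers": 0.85}

```text
time: 18.8
tcp_pos: [0.4229, -0.1466, 0.1924]
tool_rot: [[-1.0, 0.027, -0.0], [0.027, 1.0, 0.0], [0.0, 0.0, -1.0]]
force: [0.4, -1.1, -0.0]
width: 0.849
```

```bash
python3 w.py w7 jar1:.062;  python3 top.py top,scene bottle1
```

```text
tcp [ 0.4229 -0.1466  0.1924] yaw 178.5 t 18.8 w 0.849 cam [ 0.3393 -0.1447  0.3355]
jar1 0.77 [222. 139.  66.  78.] c 423.9 -147.2 wh 55.6 55.7 ang 88.8 z 0.0622 mean [ 422.7506 -147.2628]
jar1 0.77 [324. 111.  83.  76.] c 399.4 -52.8 wh 55.3 55.5 ang 89.7 z 0.0623 mean [398.2527 -53.4949]
top bottle1 0.81 mean [ 0.6404 -0.0229  0.0826] slopes [-0.0313 -0.0371] rect [640.8 -23.3] [28.1 26.6] 3.2
top bottle1 0.59 mean [0.4313 0.1888 0.0708] slopes [0.0409 0.0008] rect [430.5 188.6] [26.3 26.2] 7.3
scene bottle1 0.86 mean [0.4347 0.1895 0.0692] slopes [-0.0341  0.0585] rect [432.9 189.2] [28.4 29.2] 62.9
scene bottle1 0.76 mean [ 0.6436 -0.0218  0.0819] slopes [0.0373 0.0195] rect [642.7 -22.6] [27.4 28.1] 10.3
scene bottle1 0.51 mean [0.7937 0.0494 0.0507] slopes [-0.0096 -0.006 ] rect [791.1  47.9] [ 72.8 112.3] 6.4
[ 0.025  -0.0001 -0.0404]
```

>>> drive_tool:
  deltas:
    - {"x": 0, "y": 0, "z": -6, "yaw": 0, "fingers": 0.85}
    - {"x": 0, "y": 0, "z": -12, "yaw": 0, "fingers": 0.85}
    - {"x": 0, "y": 0, "z": -15, "yaw": 0, "fingers": 0.85}
    - {"x": 0, "y": 0, "z": -16.5, "yaw": 0, "fingers": 0.85}
    - {"x": 0, "y": 0, "z": -16.5, "yaw": 0, "fingers": 0.85}
    - {"x": 0, "y": 0, "z": -16.5, "yaw": 0, "fingers": 0.85}

```text
time: 19.85
tcp_pos: [0.4254, -0.1461, 0.0277]
tool_rot: [[-1.0, 0.023, 0.001], [0.023, 1.0, -0.0], [-0.001, -0.0, -1.0]]
force: [0.2, 0.2, 0.3]
width: 0.85
```

>>> drive_tool:
  deltas:
    - {"x": -0.15, "y": -0.1, "z": 0, "yaw": 0, "fingers": 0.85}
    - {"x": -0.15, "y": -0.1, "z": 0, "yaw": 0, "fingers": 0.5}
    - {"x": -0.15, "y": -0.1, "z": 0, "yaw": 0, "fingers": 0.5}
    - {"x": -0.15, "y": -0.1, "z": 0, "yaw": 0, "fingers": 0.5}
    - {"x": -0.15, "y": -0.1, "z": 5, "yaw": 0, "fingers": 0.5}
    - {"x": -0.15, "y": -0.1, "z": 11, "yaw": 0, "fingers": 0.5}
    - {"x": -0.15, "y": -0.1, "z": 15, "yaw": 0, "fingers": 0.5}

```text
time: 20.72
tcp_pos: [0.4236, -0.1474, 0.1801]
tool_rot: [[-1.0, 0.024, 0.002], [0.024, 1.0, -0.001], [-0.003, -0.001, -1.0]]
force: [-0.1, -1.5, -2.0]
width: 0.654
```

>>> drive_tool:
  deltas:
    - {"x": 4, "y": 4, "z": 1, "yaw": 0, "fingers": 0.5}
    - {"x": 8, "y": 8, "z": 1, "yaw": 0, "fingers": 0.5}
    - {"x": 12, "y": 12, "z": 1, "yaw": 0, "fingers": 0.5}
    - {"x": 16, "y": 16, "z": 1, "yaw": 0, "fingers": 0.5}
    - {"x": 20, "y": 20, "z": 1, "yaw": 0, "fingers": 0.5}
    - {"x": 21.6, "y": 21.4, "z": 1, "yaw": 0, "fingers": 0.5}
    - {"x": 21.6, "y": 21.4, "z": 1, "yaw": 0, "fingers": 0.5}
    - {"x": 21.6, "y": 21.4, "z": 1, "yaw": 0, "fingers": 0.5}

```text
time: 21.72
tcp_pos: [0.6381, 0.0664, 0.187]
tool_rot: [[-1.0, 0.024, -0.001], [0.024, 1.0, -0.0], [0.001, -0.0, -1.0]]
force: [-0.6, -0.4, -1.2]
width: 0.652
```

```bash
python3 w.py w8 jar1:.222 nest_round_hole0:.028
```

```text
tcp [0.6381 0.0664 0.187 ] yaw 178.6 t 21.725 w 0.652 cam [0.5546 0.0682 0.3301]
jar1 0.6 [182. 191. 146. 176.] c 639.1 66.0 wh 55.7 57.3 ang 89.1 z 0.2209 mean [636.0616  66.1214]
nest_round_hole0 0.69 [253.  59.] [539.984   66.5947  28.    ]
nest_round_hole0 0.69 [252. 178.] [642.8337  63.2313  28.    ]
```

>>> drive_tool:
  deltas:
    - {"x": 0.3, "y": 0.1, "z": -5, "yaw": 0, "fingers": 0.5}
    - {"x": 0.3, "y": 0.1, "z": -10, "yaw": 0, "fingers": 0.5}
    - {"x": 0.3, "y": 0.1, "z": -11.8, "yaw": 0, "fingers": 0.5}
    - {"x": 0.3, "y": 0.1, "z": -12.2, "yaw": 0, "fingers": 0.5}
    - {"x": 0.3, "y": 0.1, "z": -12.7, "yaw": 0, "fingers": 0.5}
    - {"x": 0.3, "y": 0.1, "z": -13.3, "yaw": 0, "fingers": 0.5}
    - {"x": 0.3, "y": 0.1, "z": -13.7, "yaw": 0, "fingers": 0.5}

```text
time: 22.75
tcp_pos: [0.643, 0.0679, 0.0514]
tool_rot: [[-1.0, 0.024, 0.002], [0.024, 1.0, -0.0], [-0.002, -0.0, -1.0]]
force: [0.1, -0.0, -1.9]
width: 0.652
```

>>> drive_tool:
  deltas:
    - {"x": -0.1, "y": 0, "z": -0.5, "yaw": 0, "fingers": 0.5}
    - {"x": -0.1, "y": 0, "z": -1.0, "yaw": 0, "fingers": 0.5}
    - {"x": -0.1, "y": 0, "z": -1.1, "yaw": 0, "fingers": 0.5}

```text
time: 23.12
tcp_pos: [0.6409, 0.068, 0.0404]
tool_rot: [[-1.0, 0.024, 0.0], [0.024, 1.0, -0.0], [-0.0, -0.0, -1.0]]
force: [-5.5, -0.1, 13.2]
width: 0.651
```

>>> drive_tool:
  deltas:
    - {"x": 0, "y": 0, "z": 0, "yaw": 0, "fingers": 0.85}
    - {"x": 0, "y": 0, "z": 0, "yaw": 0, "fingers": 0.85}
    - {"x": 0, "y": 0, "z": 5, "yaw": 0, "fingers": 0.85}
    - {"x": 0, "y": 0, "z": 11, "yaw": 0, "fingers": 0.9}
    - {"x": -4, "y": 2, "z": 15, "yaw": -2, "fingers": 0.9}
    - {"x": -9, "y": 5, "z": 15, "yaw": -4, "fingers": 0.9}
    - {"x": -14, "y": 8, "z": 15, "yaw": -6, "fingers": 0.9}
    - {"x": -19, "y": 11, "z": 15, "yaw": -8, "fingers": 0.9}
    - {"x": -21, "y": 12.1, "z": 15, "yaw": -8, "fingers": 0.9}
    - {"x": -21, "y": 12.1, "z": 15, "yaw": -8, "fingers": 0.9}

```text
time: 24.38
tcp_pos: [0.4306, 0.1895, 0.1896]
tool_rot: [[-0.987, 0.161, 0.001], [0.161, 0.987, -0.0], [-0.001, -0.0, -1.0]]
force: [1.1, 0.5, 0.5]
width: 0.896
```

```bash
python3 w.py w9 bottle1:.07 bottle1:.056;  python3 top.py top,scene jar1
```

```text
tcp [0.4306 0.1895 0.1896] yaw 170.7 t 24.375 w 0.896 cam [0.3478 0.2027 0.3325]
bottle1 0.71 [226. 142.  56.  65.] c 430.6 189.4 wh 28.4 29.5 ang 80.8 z 0.0702 mean [429.7702 189.71  ]
bottle1 0.71 [226. 142.  56.  65.] c 430.6 189.6 wh 47.9 47.8 ang 80.6 z 0.0562 mean [427.1652 190.1732]
top jar1 0.87 mean [0.695  0.2969 0.0632] slopes [-0.0045 -0.0054] rect [695.7 297.7] [50.7 45.7] 31.9
top jar1 0.72 mean [0.6396 0.0684 0.0748] slopes [ 0.0009 -0.01  ] rect [640.  69.] [50.8 47.3] 4.2
top jar1 0.58 mean [ 0.398  -0.0512  0.0626] slopes [-0.0038  0.0106] rect [396.9 -51.7] [43.9 48.7] 48.9
scene jar1 0.83 mean [0.5354 0.2458 0.0629] slopes [ 0.0027 -0.0029] rect [535.2 244.4] [49.9 48. ] 48.1
scene jar1 0.68 mean [0.7025 0.2984 0.063 ] slopes [ 0.0032 -0.0034] rect [699.6 297.9] [52.6 46.5] 11.7
scene jar1 0.68 mean [ 0.4053 -0.0494  0.0631] slopes [-0.0125  0.0234] rect [402.  -48.8] [49.6 48.2] 1.5
scene jar1 0.52 mean [0.6487 0.0709 0.075 ] slopes [-0.0044  0.0023] rect [649.5  70.2] [46.4 46.8] 61.6
[ 0.0092 -0.0706 -0.0431]
```

>>> drive_tool:
  deltas:
    - {"x": -0.1, "y": 0, "z": -6, "yaw": 0, "fingers": 0.9}
    - {"x": -0.1, "y": 0, "z": -12, "yaw": 0, "fingers": 0.9}
    - {"x": -0.2, "y": 0, "z": -15, "yaw": 0, "fingers": 0.9}
    - {"x": -0.2, "y": 0, "z": -16.2, "yaw": 0, "fingers": 0.9}
    - {"x": -0.2, "y": 0, "z": -16.2, "yaw": 0, "fingers": 0.9}
    - {"x": -0.2, "y": 0, "z": -16.2, "yaw": 0, "fingers": 0.4}
    - {"x": -0.2, "y": 0, "z": -16.2, "yaw": 0, "fingers": 0.4}
    - {"x": -0.2, "y": 0, "z": -16.2, "yaw": 0, "fingers": 0.4}
    - {"x": -0.2, "y": 0, "z": -16.2, "yaw": 0, "fingers": 0.4}
    - {"x": -0.2, "y": 0, "z": -16.2, "yaw": 0, "fingers": 0.4}

```text
time: 25.98
tcp_pos: [0.4306, 0.1895, 0.0289]
tool_rot: [[-0.987, 0.163, 0.003], [0.163, 0.987, 0.001], [-0.003, 0.001, -1.0]]
force: [-0.9, -0.0, 6.9]
width: 0.548
```

>>> drive_tool:
  deltas:
    - {"x": 0, "y": 0, "z": 5, "yaw": 0, "fingers": 0.4}
    - {"x": 0, "y": 0, "z": 11, "yaw": 0, "fingers": 0.4}
    - {"x": 2, "y": -5, "z": 15, "yaw": 2, "fingers": 0.4}
    - {"x": 5, "y": -10, "z": 16, "yaw": 4, "fingers": 0.4}
    - {"x": 8, "y": -15, "z": 16, "yaw": 6, "fingers": 0.4}
    - {"x": 11, "y": -19.5, "z": 16, "yaw": 8, "fingers": 0.4}
    - {"x": 11, "y": -21, "z": 16, "yaw": 8, "fingers": 0.4}
    - {"x": 11, "y": -21, "z": 16, "yaw": 8, "fingers": 0.4}
    - {"x": 11, "y": -21, "z": 16, "yaw": 8, "fingers": 0.4}

```text
time: 27.1
tcp_pos: [0.5381, -0.0198, 0.1873]
tool_rot: [[-1.0, 0.023, -0.001], [0.023, 1.0, 0.001], [0.001, 0.001, -1.0]]
force: [-0.3, -0.0, -0.8]
width: 0.547
```

```bash
python3 w.py w10 bottle1:.215 nest_square_hole0:.028
```

```text
tcp [ 0.5381 -0.0198  0.1873] yaw 178.7 t 27.1 w 0.547 cam [ 0.4545 -0.0183  0.3304]
bottle1 0.81 [194. 197. 121. 158.] c 538.1 -20.1 wh 48.2 48.6 ang 88.8 z 0.2147 mean [529.0415 -19.9224]
nest_square_hole0 0.98 [259. 177.] [542.0138 -16.873   28.    ]
```

>>> drive_tool:
  deltas:
    - {"x": 0.2, "y": 0, "z": -5, "yaw": 0, "fingers": 0.4}
    - {"x": 0.2, "y": 0, "z": -10, "yaw": 0, "fingers": 0.4}
    - {"x": 0.2, "y": 0, "z": -11.8, "yaw": 0, "fingers": 0.4}
    - {"x": 0.2, "y": 0, "z": -12.2, "yaw": 0, "fingers": 0.4}
    - {"x": 0.2, "y": 0, "z": -12.6, "yaw": 0, "fingers": 0.4}
    - {"x": 0.2, "y": 0, "z": -13.2, "yaw": 0, "fingers": 0.4}
    - {"x": 0.2, "y": 0, "z": -13.7, "yaw": 0, "fingers": 0.4}

```text
time: 28.12
tcp_pos: [0.5424, -0.0211, 0.0552]
tool_rot: [[-1.0, 0.024, 0.004], [0.024, 1.0, -0.001], [-0.004, -0.001, -1.0]]
force: [-3.3, 0.4, 5.7]
width: 0.547
```

>>> drive_tool:
  deltas:
    - {"x": -0.2, "y": 0, "z": 0.3, "yaw": 0, "fingers": 0.4}
    - {"x": -0.25, "y": 0, "z": 0.1, "yaw": 0, "fingers": 0.4}
    - {"x": -0.25, "y": 0, "z": -0.2, "yaw": 0, "fingers": 0.4}
    - {"x": -0.25, "y": 0, "z": -0.3, "yaw": 0, "fingers": 0.4}

```text
time: 28.62
tcp_pos: [0.5383, -0.021, 0.0466]
tool_rot: [[-1.0, 0.024, -0.001], [0.024, 1.0, 0.0], [0.001, 0.0, -1.0]]
force: [0.4, -0.3, -0.3]
width: 0.553
```

>>> drive_tool:
  deltas:
    - {"x": 0, "y": 0, "z": -0.4, "yaw": 0, "fingers": 0.4}
    - {"x": 0, "y": 0, "z": -0.6, "yaw": 0, "fingers": 0.4}
    - {"x": 0, "y": 0, "z": -0.6, "yaw": 0, "fingers": 0.75}
    - {"x": 0, "y": 0, "z": -0.6, "yaw": 0, "fingers": 0.75}
    - {"x": 0, "y": 0, "z": 4, "yaw": 0, "fingers": 0.75}
    - {"x": 0, "y": 0, "z": 10, "yaw": 0, "fingers": 0.8}
    - {"x": 0, "y": 5, "z": 14, "yaw": 0, "fingers": 0.9}
    - {"x": 0, "y": 11, "z": 14, "yaw": 0, "fingers": 0.9}
    - {"x": 0, "y": 17, "z": 14, "yaw": 0, "fingers": 0.9}
    - {"x": -0.5, "y": 23, "z": 14, "yaw": 0, "fingers": 0.9}

```text
time: 29.88
tcp_pos: [0.5339, 0.2107, 0.1878]
tool_rot: [[-1.0, 0.025, 0.002], [0.025, 1.0, 0.0], [-0.002, 0.0, -1.0]]
force: [0.8, 0.2, -0.0]
width: 0.897
```

>>> drive_tool:
  deltas:
    - {"x": -0.3, "y": 3.5, "z": 0, "yaw": 0, "fingers": 0.9}
    - {"x": -0.3, "y": 3.5, "z": 0, "yaw": 0, "fingers": 0.9}
    - {"x": -0.3, "y": 3.5, "z": 0, "yaw": 0, "fingers": 0.9}

```text
time: 30.25
tcp_pos: [0.5305, 0.2435, 0.1872]
tool_rot: [[-1.0, 0.024, -0.0], [0.024, 1.0, -0.001], [0.0, -0.001, -1.0]]
force: [-0.0, 0.4, 0.2]
width: 0.899
```

```bash
python3 w.py w11 jar1:.062 cassette1:.056;  python3 top.py top bottle1
```

```text
tcp [0.5305 0.2435 0.1872] yaw 178.6 t 30.25 w 0.899 cam [0.4468 0.2453 0.3302]
jar1 0.85 [204. 110.  68.  78.] c 505.7 229.5 wh 55.3 56.0 ang 89.4 z 0.0623 mean [504.6636 229.8401]
jar1 0.84 [286. 286.  59.  80.] c 696.3 297.4 wh 54.8 55.5 ang 80.3 z 0.0622 mean [693.8327 297.0339]
jar1 0.61 [ 35. 255.  85.  72.] c 626.8 78.2 wh 53.8 22.2 ang 54.8 z 0.0622 mean [623.8817  82.3291]
cassette1 0.74 [233. 225.  89.  65.] c 613.0 261.5 wh 34.1 82.3 ang 2.4 z 0.0563 mean [611.1044 261.5737]
cassette1 0.36 [177. 332.  63.  52.] c 736.2 184.2 wh 15.3 52.8 ang 7.5 z 0.055 mean [733.023  183.9808]
top bottle1 0.89 mean [ 0.6405 -0.0231  0.0826] slopes [0.0478 0.0288] rect [640.9 -23.4] [27.8 26.6] 2.4
[0.0222 0.0035 0.0536]
```

>>> drive_tool:
  deltas:
    - {"x": -2.5, "y": -1.4, "z": -2, "yaw": 0, "fingers": 0.9}
    - {"x": -2.5, "y": -1.4, "z": -8, "yaw": 0, "fingers": 0.9}
    - {"x": -2.6, "y": -1.4, "z": -14, "yaw": 0, "fingers": 0.9}
    - {"x": -2.6, "y": -1.4, "z": -16, "yaw": 0, "fingers": 0.9}
    - {"x": -2.6, "y": -1.4, "z": -16, "yaw": 0, "fingers": 0.9}
    - {"x": -2.6, "y": -1.4, "z": -16, "yaw": 0, "fingers": 0.9}

```text
time: 31.25
tcp_pos: [0.5057, 0.2299, 0.0284]
tool_rot: [[-1.0, 0.025, 0.002], [0.025, 1.0, 0.001], [-0.002, 0.001, -1.0]]
force: [0.3, -0.0, -0.5]
width: 0.896
```

>>> drive_tool:
  deltas:
    - {"x": 0, "y": 0, "z": 0, "yaw": 0, "fingers": 0.5}
    - {"x": 0, "y": 0, "z": 0, "yaw": 0, "fingers": 0.5}
    - {"x": 0, "y": 0, "z": 0, "yaw": 0, "fingers": 0.5}
    - {"x": 0, "y": 0, "z": 5, "yaw": 0, "fingers": 0.5}
    - {"x": 0, "y": 0, "z": 11, "yaw": 0, "fingers": 0.5}
    - {"x": 1, "y": -5, "z": 16, "yaw": 0, "fingers": 0.5}
    - {"x": 3, "y": -11, "z": 16, "yaw": 0, "fingers": 0.5}
    - {"x": 3.5, "y": -16, "z": 16, "yaw": 0, "fingers": 0.5}
    - {"x": 3.5, "y": -16, "z": 16, "yaw": 0, "fingers": 0.5}
    - {"x": 3.5, "y": -16, "z": 16, "yaw": 0, "fingers": 0.5}

```text
time: 32.5
tcp_pos: [0.5394, 0.07, 0.1877]
tool_rot: [[-1.0, 0.025, 0.0], [0.025, 1.0, 0.001], [-0.0, 0.001, -1.0]]
force: [0.0, 0.7, -1.0]
width: 0.647
```

```bash
python3 w.py w12 jar1:.221 nest_round_hole0:.028;  python3 top.py top bottle1 cassette1
```

```text
tcp [0.5394 0.07   0.1877] yaw 178.6 t 32.5 w 0.647 cam [0.4557 0.0717 0.3307]
nest_round_hole0 0.81 [255. 175.] [541.125   69.4618  28.    ]
top bottle1 0.7 mean [ 0.6407 -0.023   0.0829] slopes [-0.04   -0.0188] rect [641.6 -23. ] [27.5 28.5] 50.3
top bottle1 0.64 mean [ 0.539  -0.0213  0.0831] slopes [-0.0078  0.0435] rect [538.8 -20.9] [27.7 26.1] 1.4
top bottle1 0.55 mean [0.4316 0.3805 0.1409] slopes [-0.0293  0.0197] rect [451.2 401.4] [284.8  17.3] 46.2
top cassette1 0.87 mean [0.6123 0.259  0.0571] slopes [-0.0032 -0.0058] rect [612.6 258.9] [30.  78.8] 1.7
top cassette1 0.69 mean [ 0.6352 -0.1073  0.0695] slopes [ 0.0042 -0.0158] rect [ 637.1 -107.7] [29.8 81.3] 89.2
[-0.0004 -0.0186 -0.0268]
```

>>> drive_tool:
  deltas:
    - {"x": 0.1, "y": 0, "z": -5, "yaw": 0, "fingers": 0.5}
    - {"x": 0.1, "y": 0, "z": -10, "yaw": 0, "fingers": 0.5}
    - {"x": 0.1, "y": 0, "z": -11.8, "yaw": 0, "fingers": 0.5}
    - {"x": 0.1, "y": 0, "z": -12.2, "yaw": 0, "fingers": 0.5}
    - {"x": 0.1, "y": 0, "z": -12.6, "yaw": 0, "fingers": 0.5}
    - {"x": 0.1, "y": 0, "z": -13.2, "yaw": 0, "fingers": 0.5}
    - {"x": 0.1, "y": 0, "z": -13.7, "yaw": 0, "fingers": 0.5}

```text
time: 33.67
tcp_pos: [0.5412, 0.07, 0.0507]
tool_rot: [[-1.0, 0.024, 0.001], [0.024, 1.0, -0.0], [-0.001, 0.0, -1.0]]
force: [-0.2, -0.3, -0.9]
width: 0.655
```

>>> drive_tool:
  deltas:
    - {"x": 0, "y": 0, "z": -0.6, "yaw": 0, "fingers": 0.5}
    - {"x": 0, "y": 0, "z": -1.1, "yaw": 0, "fingers": 0.5}
    - {"x": 0, "y": 0, "z": -1.1, "yaw": 0, "fingers": 0.85}
    - {"x": 0, "y": 0, "z": -1.1, "yaw": 0, "fingers": 0.85}
    - {"x": 0, "y": 0, "z": 4, "yaw": 0, "fingers": 0.85}
    - {"x": 0, "y": 0, "z": 10, "yaw": 0, "fingers": 0.85}
    - {"x": 1, "y": 3, "z": 16, "yaw": -10, "fingers": 0.75}
    - {"x": 3, "y": 8, "z": 18, "yaw": -20, "fingers": 0.75}
    - {"x": 5, "y": 13, "z": 18, "yaw": -30, "fingers": 0.75}
    - {"x": 7, "y": 19.1, "z": 18, "yaw": -40, "fingers": 0.75}

```text
time: 34.92
tcp_pos: [0.6111, 0.2605, 0.2309]
tool_rot: [[-0.746, 0.666, 0.002], [0.666, 0.746, 0.0], [-0.001, 0.001, -1.0]]
force: [0.4, -0.6, 0.7]
width: 0.749
```

>>> drive_tool:
  deltas:
    - {"x": 0.1, "y": 0, "z": 0, "yaw": -10, "fingers": 0.75}
    - {"x": 0.1, "y": 0, "z": 0, "yaw": -20, "fingers": 0.75}
    - {"x": 0.1, "y": 0, "z": 0, "yaw": -30, "fingers": 0.75}
    - {"x": 0.1, "y": 0, "z": 0, "yaw": -40, "fingers": 0.75}
    - {"x": 0.1, "y": 0, "z": 0, "yaw": -47, "fingers": 0.75}
    - {"x": 0.1, "y": 0, "z": 0, "yaw": -47, "fingers": 0.75}
    - {"x": 0.1, "y": 0, "z": 0, "yaw": -47, "fingers": 0.75}

```text
time: 35.8
tcp_pos: [0.611, 0.2593, 0.2301]
tool_rot: [[-0.03, 1.0, -0.0], [1.0, 0.03, -0.0], [-0.0, -0.0, -1.0]]
force: [-0.6, -0.8, 0.1]
width: 0.754
```

```bash
python3 w.py w13 cassette1:.056;  python3 top.py top,scene jar1 cassette1
```

```text
tcp [0.611  0.2593 0.2301] yaw 91.7 t 35.8 w 0.754 cam [0.6086 0.3427 0.3731]
cassette1 0.85 [240. 117.  35.  95.] c 613.8 262.0 wh 33.0 82.7 ang 2.0 z 0.0563 mean [613.7225 263.8445]
top jar1 0.69 mean [0.6384 0.0675 0.0752] slopes [-0.0044  0.0185] rect [638.7  68.8] [47.4 47.1] 4.1
top jar1 0.63 mean [0.6868 0.2793 0.063 ] slopes [0.0211 0.0381] rect [686.7 278.7] [12.1 36.7] 67.2
top jar1 0.59 mean [0.5385 0.0693 0.0749] slopes [-0.0107 -0.0042] rect [539.6  69.8] [51.1 46.4] 4.3
top jar1 0.53 mean [ 0.3987 -0.0511  0.063 ] slopes [0.0026 0.0187] rect [398.9 -52.1] [45.9 49.2] 49.6
top cassette1 0.56 mean [ 0.6352 -0.1076  0.0692] slopes [-0.0002  0.0021] rect [ 636.  -107.6] [30.2 78.5] 89.4
scene jar1 0.76 mean [0.5457 0.0722 0.075 ] slopes [-0.0107  0.0074] rect [544.1  72.3] [46.4 52.9] 80.4
scene jar1 0.68 mean [ 0.4062 -0.0493  0.0629] slopes [-0.0053 -0.0353] rect [405.1 -49.6] [50.9 45.6] 18.6
scene jar1 0.64 mean [0.7016 0.297  0.0626] slopes [-0.0252  0.014 ] rect [701.  296.9] [52.2 48.7] 56.9
scene jar1 0.57 mean [0.646  0.0689 0.0749] slopes [-0.0102  0.0076] rect [644.5  70.4] [51.5 52.3] 87.4
scene cassette1 0.82 mean [0.6184 0.2619 0.0571] slopes [-0.0632  0.0167] rect [618.1 261.3] [30.  75.8] 0.6
scene cassette1 0.69 mean [ 0.643  -0.1063  0.0693] slopes [0.0063 0.002 ] rect [ 641.4 -107.4] [31.8 81.7] 88.8
[ 0.0462 -0.021  -0.0166]
```

>>> drive_tool:
  deltas:
    - {"x": 0.25, "y": 0.25, "z": -6, "yaw": 0, "fingers": 0.75}
    - {"x": 0.25, "y": 0.25, "z": -12, "yaw": 0, "fingers": 0.75}
    - {"x": 0.25, "y": 0.25, "z": -18, "yaw": 0, "fingers": 0.75}
    - {"x": 0.25, "y": 0.25, "z": -20.2, "yaw": 0, "fingers": 0.75}
    - {"x": 0.25, "y": 0.25, "z": -20.2, "yaw": 0, "fingers": 0.75}
    - {"x": 0.25, "y": 0.25, "z": -20.2, "yaw": 0, "fingers": 0.75}

```text
time: 36.95
tcp_pos: [0.6147, 0.2622, 0.0298]
tool_rot: [[-0.028, 1.0, 0.002], [1.0, 0.028, 0.001], [0.001, 0.002, -1.0]]
force: [0.9, -0.0, 0.5]
width: 0.746
```

>>> drive_tool:
  deltas:
    - {"x": 0, "y": 0, "z": 0, "yaw": 0, "fingers": 0.2}
    - {"x": 0, "y": 0, "z": 0, "yaw": 0, "fingers": 0.2}
    - {"x": 0, "y": 0, "z": 0, "yaw": 0, "fingers": 0.2}
    - {"x": 0, "y": 0, "z": 0, "yaw": 0, "fingers": 0.2}
    - {"x": 0, "y": 0, "z": 5, "yaw": 0, "fingers": 0.2}
    - {"x": 0, "y": 0, "z": 11, "yaw": 5, "fingers": 0.2}
    - {"x": 0, "y": -4, "z": 16, "yaw": 15, "fingers": 0.2}
    - {"x": -1, "y": -9, "z": 17, "yaw": 25, "fingers": 0.2}
    - {"x": -2, "y": -14, "z": 17, "yaw": 35, "fingers": 0.2}
    - {"x": -3, "y": -19, "z": 17, "yaw": 45, "fingers": 0.2}

```text
time: 38.2
tcp_pos: [0.5832, 0.0704, 0.1989]
tool_rot: [[-0.731, 0.682, 0.001], [0.682, 0.731, -0.0], [-0.001, 0.001, -1.0]]
force: [0.4, -0.2, -1.7]
width: 0.376
```

>>> drive_tool:
  deltas:
    - {"x": -1, "y": -5, "z": 0, "yaw": 10, "fingers": 0.2}
    - {"x": -2, "y": -10, "z": 0, "yaw": 20, "fingers": 0.2}
    - {"x": -4, "y": -15, "z": 0, "yaw": 30, "fingers": 0.2}
    - {"x": -4.7, "y": -17.9, "z": 0, "yaw": 40, "fingers": 0.2}
    - {"x": -4.7, "y": -17.9, "z": 0, "yaw": 42.2, "fingers": 0.2}
    - {"x": -4.7, "y": -17.9, "z": 0, "yaw": 42.2, "fingers": 0.2}
    - {"x": -4.7, "y": -17.9, "z": 0, "yaw": 42.2, "fingers": 0.2}

```text
time: 39.08
tcp_pos: [0.5366, -0.1068, 0.1984]
tool_rot: [[-1.0, 0.021, 0.0], [0.021, 1.0, -0.0], [-0.0, 0.0, -1.0]]
force: [0.1, 0.3, -1.6]
width: 0.379
```

```bash
python3 w.py w14 cassette1:.225 nest_slot_hole0:.028;  python3 top.py wrist cassette1
```

```text
tcp [ 0.5366 -0.1068  0.1984] yaw 178.8 t 39.075 w 0.379 cam [ 0.4528 -0.1054  0.3414]
cassette1 0.96 [210. 165.  91. 210.] c 536.6 -107.0 wh 33.2 83.7 ang 89.0 z 0.2248 mean [ 530.7756 -106.9164]
nest_slot_hole0 0.97 [254. 173.] [ 539.3362 -108.6949   28.    ]
wrist cassette1 0.8 mean [ 0.5304 -0.1067  0.2246] slopes [ 0.0096 -0.0119] rect [ 536.3 -106.7] [32.4 82.9] 88.9
[0.0035 0.0314 0.0159]
```

>>> drive_tool:
  deltas:
    - {"x": -0.1, "y": 0, "z": -5, "yaw": 0, "fingers": 0.2}
    - {"x": -0.1, "y": 0, "z": -10, "yaw": 0, "fingers": 0.2}
    - {"x": -0.1, "y": 0, "z": -12, "yaw": 0, "fingers": 0.2}
    - {"x": -0.1, "y": 0, "z": -13.2, "yaw": 0, "fingers": 0.2}
    - {"x": -0.1, "y": 0, "z": -13.6, "yaw": 0, "fingers": 0.2}
    - {"x": -0.1, "y": 0, "z": -14, "yaw": 0, "fingers": 0.2}
    - {"x": -0.1, "y": 0, "z": -14.4, "yaw": 0, "fingers": 0.2}

```text
time: 40.2
tcp_pos: [0.5363, -0.1074, 0.055]
tool_rot: [[-1.0, 0.021, 0.002], [0.021, 1.0, -0.001], [-0.002, -0.001, -1.0]]
force: [-0.5, -0.2, -1.5]
width: 0.374
```

>>> drive_tool:
  deltas:
    - {"x": 0, "y": 0, "z": -0.4, "yaw": 0, "fingers": 0.2}
    - {"x": 0, "y": 0, "z": -0.6, "yaw": 0, "fingers": 0.2}
    - {"x": 0, "y": 0, "z": -0.6, "yaw": 0, "fingers": 0.2}

```text
time: 40.58
tcp_pos: [0.5355, -0.1071, 0.0482]
tool_rot: [[-1.0, 0.021, -0.0], [0.021, 1.0, 0.0], [0.0, 0.0, -1.0]]
force: [-0.4, -0.3, -2.0]
width: 0.372
```

>>> drive_tool:
  deltas:
    - {"x": 0, "y": 0, "z": -0.4, "yaw": 0, "fingers": 0.2}
    - {"x": 0, "y": 0, "z": -0.6, "yaw": 0, "fingers": 0.2}
    - {"x": 0, "y": 0, "z": -0.6, "yaw": 0, "fingers": 0.6}
    - {"x": 0, "y": 0, "z": -0.6, "yaw": 0, "fingers": 0.6}
    - {"x": 0, "y": 0, "z": -0.6, "yaw": 0, "fingers": 0.6}
    - {"x": 0, "y": 0, "z": 4, "yaw": 0, "fingers": 0.6}
    - {"x": 0, "y": 0, "z": 10, "yaw": 0, "fingers": 0.6}
    - {"x": 0, "y": 0, "z": 16, "yaw": -5, "fingers": 0.6}
    - {"x": 1, "y": -4, "z": 21, "yaw": -15, "fingers": 0.6}
    - {"x": 2, "y": -10, "z": 21, "yaw": -25, "fingers": 0.6}

```text
time: 41.82
tcp_pos: [0.5583, -0.2078, 0.2639]
tool_rot: [[-0.896, 0.443, 0.008], [0.443, 0.897, -0.004], [-0.009, 0.0, -1.0]]
force: [0.6, -0.4, -0.2]
width: 0.599
```

>>> drive_tool:
  deltas:
    - {"x": 1, "y": -5, "z": 0, "yaw": -10, "fingers": 0.6}
    - {"x": 2, "y": -11, "z": 0, "yaw": -11.8, "fingers": 0.6}
    - {"x": 3, "y": -17, "z": 0, "yaw": -11.8, "fingers": 0.6}
    - {"x": 4.5, "y": -22.5, "z": 0, "yaw": -11.8, "fingers": 0.6}
    - {"x": 4.5, "y": -22.5, "z": 0, "yaw": -11.8, "fingers": 0.6}
    - {"x": 4.5, "y": -22.5, "z": 0, "yaw": -11.8, "fingers": 0.6}

```text
time: 42.58
tcp_pos: [0.6002, -0.4318, 0.2574]
tool_rot: [[-0.788, 0.616, -0.001], [0.616, 0.788, 0.001], [0.002, 0.0, -1.0]]
force: [-0.6, 0.8, 0.2]
width: 0.597
```

```bash
python3 w.py w15 lever_top:.102 unit:.05 start_lever:.1; python3 top.py top,scene cassette1
```

```text
tcp [ 0.6002 -0.4318  0.2574] yaw 142.0 t 42.575 w 0.597 cam [ 0.5344 -0.3808  0.4006]
lever_top 0.77 [256. 140.] [ 576.4069 -412.1917  102.    ]
unit 0.71 [147.  50. 278. 180.] c 601.7 -406.3 wh 209.5 180.6 ang 52.1 z 0.0507 mean [ 601.0479 -404.582 ]
start_lever 0.87 [242. 116.  31.  41.] c 576.3 -412.0 wh 11.6 25.5 ang 52.2 z 0.102 mean [ 575.9695 -411.7013]
top cassette1 0.87 mean [ 0.6357 -0.1077  0.0692] slopes [0.0042 0.003 ] rect [ 637.1 -107.6] [30.1 79.1] 88.9
top cassette1 0.58 mean [ 0.5563 -0.1037  0.0693] slopes [-0.0069  0.011 ] rect [555.  -99.8] [22.8 45. ] 49.0
scene cassette1 0.6 mean [ 0.6446 -0.1052  0.069 ] slopes [-0.006  -0.0097] rect [ 642.3 -106.4] [30.5 77.6] 90.0
[ 0.0355 -0.0198  0.0187]
```

View pics/w15.png

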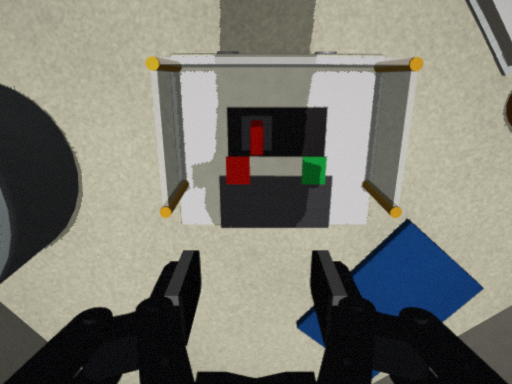

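>>> drive_tool:
  deltas:
    - {"x": -1, "y": 5.5, "z": 2, "yaw": 8, "fingers": 0.6}
    - {"x": -2, "y": 11.5, "z": 4, "yaw": 16, "fingers": 0.6}
    - {"x": -3.5, "y": 17.5, "z": 4, "yaw": 24, "fingers": 0.6}
    - {"x": -5, "y": 23.5, "z": 4, "yaw": 32, "fingers": 0.6}
    - {"x": -6.5, "y": 29.5, "z": 4, "yaw": 40, "fingers": 0.6}
    - {"x": -8, "y": 35.5, "z": 4, "yaw": 48, "fingers": 0.6}
    - {"x": -9.5, "y": 41.5, "z": 4, "yaw": 56, "fingers": 0.6}
    - {"x": -11, "y": 47.5, "z": 4, "yaw": 62, "fingers": 0.6}
    - {"x": -12, "y": 53.5, "z": 4, "yaw": 68, "fingers": 0.6}
    - {"x": -13, "y": 59.5, "z": 4, "yaw": 74, "fingers": 0.6}

```text
time: 44.22
tcp_pos: [0.4698, 0.1648, 0.2989]
tool_rot: [[-0.807, -0.591, 0.002], [-0.591, 0.807, 0.0], [-0.001, -0.001, -1.0]]
force: [1.6, -0.1, 0.3]
width: 0.602
```

>>> drive_tool:
  deltas:
    - {"x": -1, "y": 5.5, "z": 0, "yaw": 8, "fingers": 0.6}
    - {"x": -2, "y": 11, "z": 0, "yaw": 9.6, "fingers": 0.6}
    - {"x": -3, "y": 16.5, "z": 0, "yaw": 9.6, "fingers": 0.6}
    - {"x": -3.3, "y": 22.3, "z": 0, "yaw": 9.6, "fingers": 0.6}
    - {"x": -3.3, "y": 22.3, "z": 0, "yaw": 9.6, "fingers": 0.6}
    - {"x": -3.3, "y": 22.3, "z": 0, "yaw": 9.6, "fingers": 0.6}

```text
time: 44.98
tcp_pos: [0.4371, 0.3856, 0.2982]
tool_rot: [[-0.699, -0.715, -0.0], [-0.715, 0.699, -0.001], [0.001, -0.0, -1.0]]
force: [0.5, -0.1, 0.1]
width: 0.599
```

```bash
cat > rod.py <<'E'
from h import *
np.set_printoptions(precision=4,suppress=True)
import sys
p,st=shot("wrist"); cv2.imwrite(f"pics/{sys.argv[1]}.png",p["image"]); tcp=np.array(st["tcp_pos"]); R=np.array(st["tool_rot"])
print("tcp",tcp,"yaw",np.degrees(np.arctan2(R[1,0],R[0,0])))
hsv=cv2.cvtColor(p["image"],cv2.COLOR_BGR2HSV)
m=(hsv[...,0]>4)&(hsv[...,0]<18)&(hsv[...,1]>140)&(hsv[...,2]>40)
c=cloud(p,m,st); c=c[(c[:,2]>.134)&(c[:,2]<.15)&(np.hypot(c[:,0]-.437,c[:,1]-.386)<.1)]
r=cv2.minAreaRect((c[:,:2]*1000).astype(np.float32)); print("handle top",len(c),np.round(r[0],1),np.round(r[1],1),round(r[2],1),"z",np.median(c[:,2]))
for l in ("rod","cradle_seat"):
    for s in eyes.landmark_of(p,l): print(l,round(s["confidence"],2),np.round(s["xy"]),at_z(p,[s["xy"]],.13,st)[0]*1000)
E
python3 rod.py w16
```

```text
tcp [0.4371 0.3856 0.2982] yaw -134.33287990369132
handle top 1855 [437.1 386.7] [92.3 17.7] 46.3 z 0.1412047586075097
rod 0.71 [257. 172.] [436.8262 387.9249 130.    ]
cradle_seat 0.72 [254. 177.] [442.5952 388.5742 130.    ]
```

View pics/w16.png

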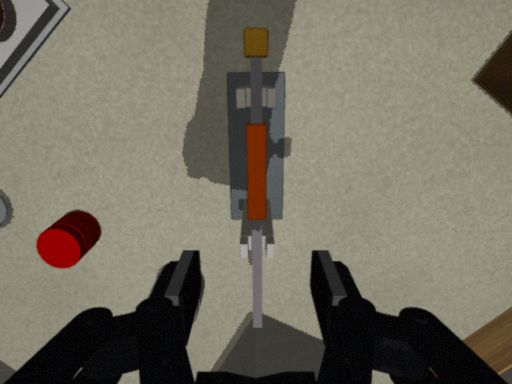

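>>> drive_tool:
  deltas:
    - {"x": 0, "y": 0.1, "z": -6, "yaw": 0.4, "fingers": 0.6}
    - {"x": 0, "y": 0.1, "z": -12, "yaw": 0.4, "fingers": 0.6}
    - {"x": 0, "y": 0.1, "z": -17, "yaw": 0.4, "fingers": 0.6}
    - {"x": 0, "y": 0.1, "z": -18.6, "yaw": 0.4, "fingers": 0.6}
    - {"x": 0, "y": 0.1, "z": -18.6, "yaw": 0.4, "fingers": 0.6}
    - {"x": 0, "y": 0.1, "z": -18.6, "yaw": 0.4, "fingers": 0.6}

```text
time: 45.88
tcp_pos: [0.4392, 0.3876, 0.1146]
tool_rot: [[-0.695, -0.719, 0.003], [-0.719, 0.695, 0.002], [-0.004, -0.001, -1.0]]
force: [0.4, 0.2, -0.7]
width: 0.601
```

>>> drive_tool:
  deltas:
    - {"x": -0.1, "y": -0.1, "z": -0.2, "yaw": 0, "fingers": 0.6}
    - {"x": -0.1, "y": -0.1, "z": -0.2, "yaw": 0, "fingers": 0.1}
    - {"x": -0.1, "y": -0.1, "z": -0.2, "yaw": 0, "fingers": 0.1}
    - {"x": -0.1, "y": -0.1, "z": -0.2, "yaw": 0, "fingers": 0.1}
    - {"x": -0.1, "y": -0.1, "z": -0.2, "yaw": 0, "fingers": 0.1}
    - {"x": -0.1, "y": -0.1, "z": -0.2, "yaw": 0, "fingers": 0.1}
    - {"x": -0.1, "y": -0.1, "z": -0.2, "yaw": 0, "fingers": 0.1}

```text
time: 46.75
tcp_pos: [0.4368, 0.3862, 0.111]
tool_rot: [[-0.694, -0.72, 0.001], [-0.72, 0.694, 0.001], [-0.001, -0.0, -1.0]]
force: [-1.7, 0.7, 5.2]
width: 0.198
```

```bash
python3 top.py top jar1 bottle1 cassette1 | grep -v "0.06[0-9]* *\]"
python3 - <<'E'
from h import *
p=eyes.get_image("top"); a=p["image"][110:260,90:350]
cv2.imwrite("pics/chk.png",cv2.resize(a,None,fx=3,fy=3,interpolation=cv2.INTER_CUBIC))
E
```

```text
top jar1 0.7 mean [0.6389 0.0687 0.0751] slopes [ 0.0133 -0.0025] rect [640.   68.9] [51.  47.2] 4.1
top jar1 0.63 mean [0.39   0.338  0.1422] slopes [0.014  0.0374] rect [390.4 338.6] [16.6 32.8] 45.6
top jar1 0.62 mean [0.5383 0.0698 0.075 ] slopes [0.0179 0.001 ] rect [538.9  69.7] [50.2 46.3] 4.4
top bottle1 0.89 mean [ 0.539  -0.021   0.0824] slopes [ 0.048  -0.0011] rect [538.7 -21. ] [27.  26.1] 2.6
top bottle1 0.82 mean [ 0.6404 -0.0228  0.0827] slopes [ 0.0718 -0.0288] rect [641.2 -23.3] [27.6 26.6] 5.8
[-0.1418  0.2581  0.0196]
```

View pics/chk.png

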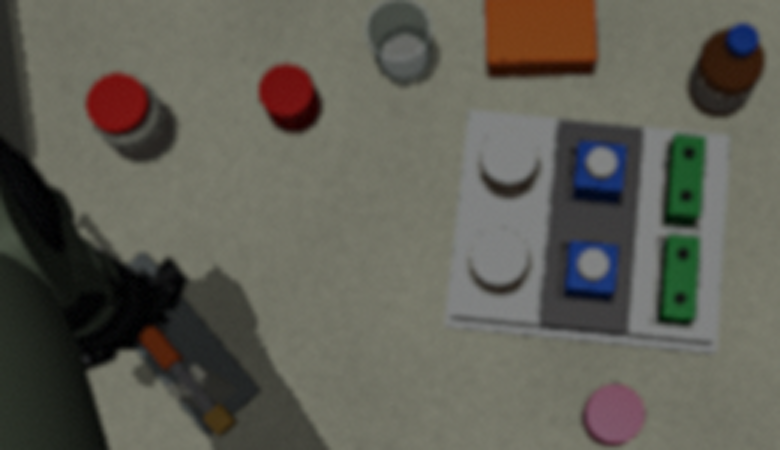

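>>> drive_tool:
  deltas:
    - {"x": 0, "y": 0, "z": 6, "yaw": 0, "fingers": 0.1}
    - {"x": 0, "y": 0, "z": 12, "yaw": 0, "fingers": 0.1}
    - {"x": 0, "y": 0, "z": 18, "yaw": 0, "fingers": 0.1}
    - {"x": 3, "y": -4.7, "z": 19, "yaw": -6, "fingers": 0.1}
    - {"x": 6.1, "y": -9.8, "z": 19, "yaw": -12, "fingers": 0.1}
    - {"x": 8.7, "y": -15.3, "z": 19, "yaw": -18, "fingers": 0.1}
    - {"x": 10.8, "y": -20.9, "z": 19, "yaw": -24, "fingers": 0.1}
    - {"x": 12, "y": -26.8, "z": 19, "yaw": -30, "fingers": 0.1}
    - {"x": 12.5, "y": -32.7, "z": 19, "yaw": -36, "fingers": 0.1}
    - {"x": 12.6, "y": -38.6, "z": 19, "yaw": -42, "fingers": 0.1}

```text
time: 48.25
tcp_pos: [0.5624, -0.0021, 0.2995]
tool_rot: [[-0.998, -0.067, -0.001], [-0.067, 0.998, 0.0], [0.001, 0.0, -1.0]]
force: [0.9, -0.4, -1.8]
width: 0.201
```

>>> drive_tool:
  deltas:
    - {"x": -0.5, "y": -5.9, "z": 0, "yaw": -6, "fingers": 0.1}
    - {"x": -1.7, "y": -11.6, "z": 0, "yaw": -12, "fingers": 0.1}
    - {"x": -3.4, "y": -17.2, "z": 0, "yaw": -18, "fingers": 0.1}
    - {"x": -5.6, "y": -22.6, "z": 0, "yaw": -24, "fingers": 0.1}
    - {"x": -8.5, "y": -27.6, "z": 0, "yaw": -30, "fingers": 0.1}
    - {"x": -12.3, "y": -32, "z": 0, "yaw": -36, "fingers": 0.1}
    - {"x": -14.2, "y": -33.5, "z": 0, "yaw": -42, "fingers": 0.1}
    - {"x": -14.2, "y": -33.5, "z": 0, "yaw": -42, "fingers": 0.1}
    - {"x": -14.2, "y": -33.5, "z": 0, "yaw": -42, "fingers": 0.1}

```text
time: 49.38
tcp_pos: [0.4208, -0.3346, 0.3]
tool_rot: [[-0.789, 0.614, -0.0], [0.614, 0.789, 0.001], [0.001, 0.001, -1.0]]
force: [-0.2, -0.4, -1.1]
width: 0.202
```

```bash
cat > tip.py <<'E'
from h import *
import sys
np.set_printoptions(precision=4,suppress=True)
st=telemetry.get_state(); T=np.array(st["tcp_pos"]); R=np.array(st["tool_rot"])
rt=T+R@np.array([-.170,0,-.019])+np.array([0,0,-.1]); print("tcp",T,"tip by kinematics",rt*1000)
for n in ("top","scene"):
    p=eyes.get_image(n); cv2.imwrite(f"pics/{sys.argv[1]}_{n}.png",p["image"])
    for s in eyes.landmark_of(p,"rod_tip"): print(n,"rod_tip",round(s["confidence"],2),np.round(s["xy"]),at_z(p,[s["xy"]],rt[2])[0]*1000)
    for s in eyes.landmark_of(p,"lever_top"): print(n,"lever",round(s["confidence"],2),np.round(s["xy"]),at_z(p,[s["xy"]],.102)[0]*1000)
    c=cloud(p,np.ones(p["depth"].shape,bool)); h=T[2]+.019
    q=c[(abs(c[:,2]-h)<.02)&(np.hypot(*(c[:,:2]-T[:2]).T)>.07)&(np.hypot(*(c[:,:2]-T[:2]).T)<.2)&((c[:,:2]-T[:2])@R[:2,0]<0)]
    if len(q)>5:
        r=q[:,:2]-T[:2]; print(n,"bar",len(q),"max reach",np.max(-r@R[:2,0]),"lateral",np.median(r@R[:2,1]),"z",np.polyfit(-r@R[:2,0],q[:,2],1), "yaw", np.degrees(np.polyfit(-r@R[:2,0],r@R[:2,1],1)[0]))
E
python3 tip.py t1; cd pics; python3 -c "
import cv2;a=cv2.imread('t1_scene.png')[90:260,80:330];b=cv2.imread('t1_top.png')[130:300,260:480]
cv2.imwrite('t1.png',cv2.hconcat([cv2.resize(a,(400,272)),cv2.resize(b,(352,272))]))"
```

```text
tcp [ 0.4208 -0.3346  0.3   ] tip by kinematics [ 554.9493 -439.1038  218.8643]
top rod_tip 0.79 [454. 189.] [ 567.9227 -444.2314  218.8643]
top rod_tip 0.25 [286. 206.] [488.6315 -11.1453 218.8643]
top lever 0.73 [426. 192.] [ 580.4384 -415.3168  102.    ]
top lever 0.72 [150. 221.] [437.4426 360.4985 102.    ]
top lever 0.29 [314. 171.] [617.9362 -90.8447 102.    ]
top bar 228 max reach 0.17738449968744824 lateral 0.0022829760405391497 z [-0.0307  0.3268] yaw 0.5106095269032155
scene rod_tip 0.67 [121. 133.] [ 538.8997 -439.2537  218.8643]
scene rod_tip 0.21 [231. 262.] [925.0647 112.351  218.8643]
scene lever 0.46 [130. 164.] [ 567.7083 -420.9061  102.    ]
scene lever 0.19 [239. 202.] [627.4179  21.8549 102.    ]
scene bar 142 max reach 0.1778548521880173 lateral 0.00463362378904862 z [-0.0674  0.3284] yaw 0.6576709559886198
```

View pics/t1.png

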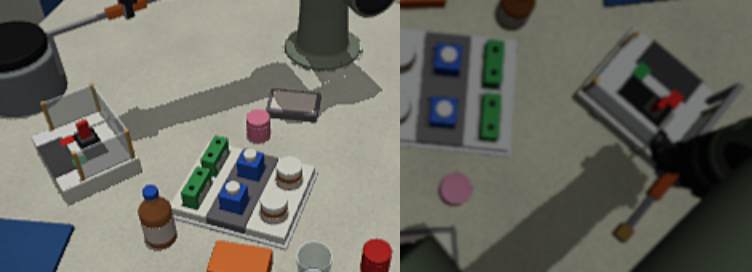

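Run:
```python
from h import *
np.set_printoptions(precision=3,suppress=True)
for n in("top","scene"):
    p=eyes.get_image(n); c=cloud(p,np.ones(p["depth"].shape,bool))
    o=np.array([.5917,-.3924]); d=c[:,:2]-o; X=d@[.789,-.614]; Y=d@[.614,.789]
    for z0,z1 in((.06,.12),(.12,.14),(.14,.2),(.2,.28)):
        m=(Y<-.105)&(Y>-.5)&(abs(X)<.3)&(c[:,2]>z0)&(c[:,2]<z1)
        if m.sum()>5: print(n,z0,m.sum(),"Xu",np.percentile(X[m],[1,99]),"Yu",np.percentile(Y[m],[1,99]))
```

```text
scene 0.06 694 Xu [-0.031  0.161] Yu [-0.334 -0.105]
scene 0.12 408 Xu [-0.034  0.159] Yu [-0.374 -0.106]
scene 0.14 1163 Xu [-0.03   0.143] Yu [-0.427 -0.255]
```

>>> drive_tool:
  deltas:
    - {"x": 0, "y": 0, "z": -5, "yaw": 0, "fingers": 0.1}
    - {"x": 0, "y": 0, "z": -9, "yaw": 0, "fingers": 0.1}
    - {"x": 0, "y": 0, "z": -12, "yaw": 0, "fingers": 0.1}
    - {"x": 0, "y": 0, "z": -14, "yaw": 0, "fingers": 0.1}
    - {"x": 0, "y": 0, "z": -14, "yaw": 0, "fingers": 0.1}

```text
time: 50.4
tcp_pos: [0.4197, -0.3341, 0.1588]
tool_rot: [[-0.788, 0.615, -0.002], [0.615, 0.788, 0.003], [0.003, 0.0, -1.0]]
force: [0.2, -0.3, -0.2]
width: 0.202
```

```bash
python3 tip.py t2; python3 -c "
import cv2;a=cv2.imread('pics/t2_scene.png')[120:230,90:200];b=cv2.imread('pics/t2_top.png')[140:250,360:470]
cv2.imwrite('pics/t2.png',cv2.hconcat([cv2.resize(a,(400,400),interpolation=2),cv2.resize(b,(400,400),interpolation=2)]))"
```

```text
tcp [ 0.4197 -0.3341  0.1588] tip by kinematics [ 553.806  -438.7014   77.2489]
top rod_tip 0.88 [430. 205.] [ 548.8668 -436.4586   77.2489]
top lever 0.73 [426. 190.] [ 587.6237 -416.8589  102.    ]
top bar 174 max reach 0.17599081487805224 lateral 0.0018453556731876015 z [-0.0346  0.1858] yaw -0.3613156467229411
scene rod_tip 0.91 [128. 162.] [ 538.7138 -453.091    77.2489]
scene lever 0.65 [130. 161.] [ 554.5904 -428.6879  102.    ]
scene bar 141 max reach 0.17828841056424638 lateral 0.0018512452166503503 z [-0.0703  0.1911] yaw 0.40262558104548546
```

View pics/t2.png

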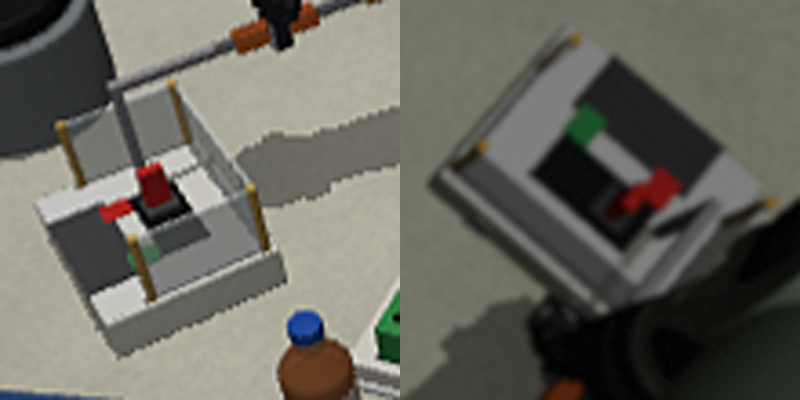

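>>> drive_tool:
  deltas:
    - {"x": 0.8, "y": 1.03, "z": 0, "yaw": 0, "fingers": 0.1}
    - {"x": 1.5, "y": 1.93, "z": 0, "yaw": 0, "fingers": 0.1}
    - {"x": 2.1, "y": 2.7, "z": 0, "yaw": 0, "fingers": 0.1}
    - {"x": 2.7, "y": 3.47, "z": 0, "yaw": 0, "fingers": 0.1}
    - {"x": 3.3, "y": 4.24, "z": 0, "yaw": 0, "fingers": 0.1}
    - {"x": 3.8, "y": 4.88, "z": 0, "yaw": 0, "fingers": 0.1}
    - {"x": 4.3, "y": 5.53, "z": 0, "yaw": 0, "fingers": 0.1}
    - {"x": 4.6, "y": 5.9, "z": 0, "yaw": 0, "fingers": 0.1}
    - {"x": 4.7, "y": 6.05, "z": 0, "yaw": 0, "fingers": 0.1}
    - {"x": 4.7, "y": 6.05, "z": 0, "yaw": 0, "fingers": 0.1}

```text
time: 51.95
tcp_pos: [0.4664, -0.2762, 0.1603]
tool_rot: [[-0.786, 0.618, -0.003], [0.618, 0.786, -0.004], [0.0, -0.005, -1.0]]
force: [-4.0, -5.3, -2.0]
width: 0.197
```

```bash
python3 tip.py t3
python3 - <<'E'
from h import *
np.set_printoptions(precision=1,suppress=True)
for n in("top","scene"):
    p=eyes.get_image(n)
    for s in eyes.silhouettes(p,"start_lever")[:2]:
        c=cloud(p,s["pixels"]); c=c[(c[:,2]>.08)&(c[:,2]<.106)]
        if len(c): print(n,round(s["confidence"],2),len(c),"Yu rel. start",np.percentile((c[:,:2]-[.5763,-.4121])@[.614,.789]*1000,[5,50,95]))
E
python3 -c "
import cv2;a=cv2.imread('pics/t3_scene.png')[120:230,90:200];b=cv2.imread('pics/t3_top.png')[140:250,360:470]
cv2.imwrite('pics/t3.png',cv2.hconcat([cv2.resize(a,(400,400),interpolation=2),cv2.resize(b,(400,400),interpolation=2)]))"
```

```text
tcp [ 0.4664 -0.2762  0.1603] tip by kinematics [ 600.1019 -381.2071   79.2768]
top rod_tip 0.72 [418. 184.] [ 609.6702 -400.349    79.2768]
top lever 0.42 [413. 181.] [ 610.1954 -376.8202  102.    ]
top bar 6 max reach 0.1319278906170062 lateral 0.0036007234877679503 z [0.6033 0.1062] yaw -1.0932008716897528
scene rod_tip 0.8 [139. 173.] [ 580.2574 -382.9558   79.2768]
scene rod_tip 0.44 [140. 193.] [ 670.5419 -324.6657   79.2768]
scene lever 0.6 [133. 168.] [ 582.9119 -398.7848  102.    ]
scene bar 142 max reach 0.17661365690185882 lateral -9.45894529087219e-05 z [-0.0603  0.1891] yaw -0.5292166370502057
top 0.48 49 Yu rel. start [41.9 47.7 53.3]
scene 0.62 55 Yu rel. start [41.1 49.4 54.2]
```

View pics/t3.png

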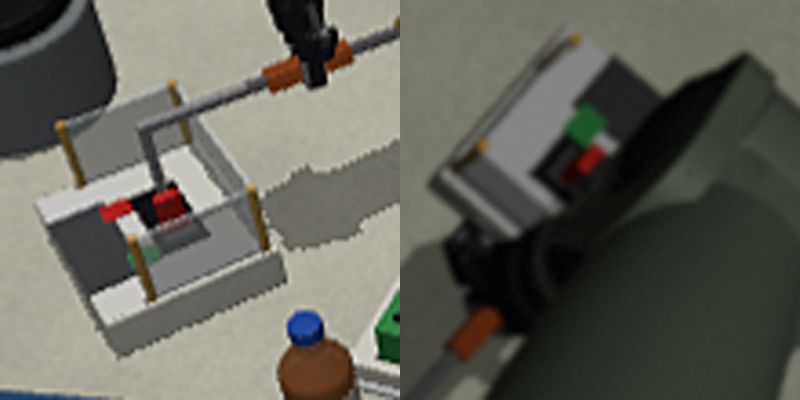

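>>> drive_tool:
  deltas:
    - {"x": -0.8, "y": -1.0, "z": 0, "yaw": 0, "fingers": 0.1}
    - {"x": -2.2, "y": -2.8, "z": 0, "yaw": 0, "fingers": 0.1}
    - {"x": -2.2, "y": -2.8, "z": 4, "yaw": 0, "fingers": 0.1}
    - {"x": -2.2, "y": -2.8, "z": 9, "yaw": 0, "fingers": 0.1}
    - {"x": -2.2, "y": -2.8, "z": 14, "yaw": 0, "fingers": 0.1}
    - {"x": -2.2, "y": -2.8, "z": 14.3, "yaw": 0, "fingers": 0.1}

```text
time: 53.2
tcp_pos: [0.4473, -0.3038, 0.3073]
tool_rot: [[-0.789, 0.615, 0.007], [0.615, 0.789, -0.003], [-0.007, 0.001, -1.0]]
force: [0.6, 0.4, -2.6]
width: 0.198
```

Run:
```python
from h import *
np.set_printoptions(precision=1,suppress=True)
print(telemetry.get_state()["tcp_pos"])
for n in("top","scene"):
    p=eyes.get_image(n)
    for s in eyes.silhouettes(p,"start_lever")[:2]:
        c=cloud(p,s["pixels"]); c=c[(c[:,2]>.08)&(c[:,2]<.106)]
        if len(c): print(n,round(s["confidence"],2),len(c),"Yu rel. start",np.percentile((c[:,:2]-[.5763,-.4121])@[.614,.789]*1000,[5,50,95]))
```

```text
[ 0.4 -0.3  0.3]
top 0.48 49 Yu rel. start [41.7 47.6 52.9]
scene 0.65 45 Yu rel. start [42.5 49.5 53.8]
```

>>> drive_tool:
  deltas:
    - {"x": 3.6, "y": 4.7, "z": 0, "yaw": 6, "fingers": 0.1}
    - {"x": 6.1, "y": 9.9, "z": 0, "yaw": 12, "fingers": 0.1}
    - {"x": 8.5, "y": 15.1, "z": 0, "yaw": 18, "fingers": 0.1}
    - {"x": 10.2, "y": 20.7, "z": 0, "yaw": 24, "fingers": 0.1}
    - {"x": 11.4, "y": 26.5, "z": 0, "yaw": 31, "fingers": 0.1}
    - {"x": 11.8, "y": 32.4, "z": 0, "yaw": 38, "fingers": 0.1}
    - {"x": 11.6, "y": 38.3, "z": 0, "yaw": 45, "fingers": 0.1}
    - {"x": 10.5, "y": 44.2, "z": 0, "yaw": 52, "fingers": 0.1}
    - {"x": 9.1, "y": 50, "z": 0, "yaw": 59, "fingers": 0.1}
    - {"x": 7.1, "y": 55.6, "z": 0, "yaw": 66, "fingers": 0.1}

```text
time: 54.65
tcp_pos: [0.5151, 0.2551, 0.3009]
tool_rot: [[-0.881, -0.474, -0.004], [-0.474, 0.881, -0.001], [0.003, 0.001, -1.0]]
force: [1.4, 0.7, -1.6]
width: 0.202
```

>>> drive_tool:
  deltas:
    - {"x": -2.8, "y": 5.4, "z": 0, "yaw": 7, "fingers": 0.1}
    - {"x": -6.2, "y": 10.4, "z": 0, "yaw": 13, "fingers": 0.1}
    - {"x": -8.1, "y": 13.4, "z": 0, "yaw": 18, "fingers": 0.1}
    - {"x": -8.1, "y": 13.4, "z": -3, "yaw": 18, "fingers": 0.1}
    - {"x": -8.1, "y": 13.4, "z": -6, "yaw": 18, "fingers": 0.1}
    - {"x": -8.1, "y": 13.4, "z": -8, "yaw": 18, "fingers": 0.1}
    - {"x": -8.1, "y": 13.4, "z": -8, "yaw": 18, "fingers": 0.1}
    - {"x": -8.1, "y": 13.4, "z": -8, "yaw": 18, "fingers": 0.1}

```text
time: 55.65
tcp_pos: [0.4354, 0.3873, 0.2231]
tool_rot: [[-0.694, -0.72, -0.001], [-0.72, 0.694, -0.0], [0.001, 0.0, -1.0]]
force: [0.5, -0.4, -0.9]
width: 0.199
```

Run:
```python
from h import *
np.set_printoptions(precision=4,suppress=True)
p,st=shot("wrist"); print(st["time"],np.array(st["tcp_pos"]),np.degrees(np.arctan2(st["tool_rot"][1][0],st["tool_rot"][0][0])))
cv2.imwrite("pics/c1.png",p["image"])
c=cloud(p,np.ones(p["depth"].shape,bool),st); T=np.array(st["tcp_pos"]); R=np.array(st["tool_rot"])
# bar behind handle: rear part in tool +x
r=(c-T)@R; m=(abs(r[:,1])<.03)&(r[:,0]>.055)&(r[:,0]<.09)&(abs(c[:,2]-T[2]-.024)<.02); q=r[m]
print("rear bar lateral (tool y)",len(q),np.percentile(q[:,1],[5,50,95]),"z",np.median(c[m][:,2]),"slope y",np.polyfit(q[:,0],q[:,1],1)[0],"slope z",np.polyfit(q[:,0],c[m][:,2],1)[0])
m=(abs(r[:,1])<.05)&(r[:,0]>.04)&(r[:,0]<.11)&(c[:,2]>.135)&(c[:,2]<.148); q=r[m]
if m.sum()>5: print("rear post top",m.sum(),"x",np.percentile(q[:,0],[2,98]),"y",np.percentile(q[:,1],[2,98]))
```

```text
55.65 [0.4354 0.3873 0.2231] -133.97135175343752
rear bar lateral (tool y) 3103 [-0.0046 -0.0003  0.0043] z 0.24764256620053912 slope y -0.000743352219974501 slope z 0.0067541068397646625
rear post top 571 x [0.0593 0.0746] y [-0.0181  0.0149]
```

View pics/c1.png

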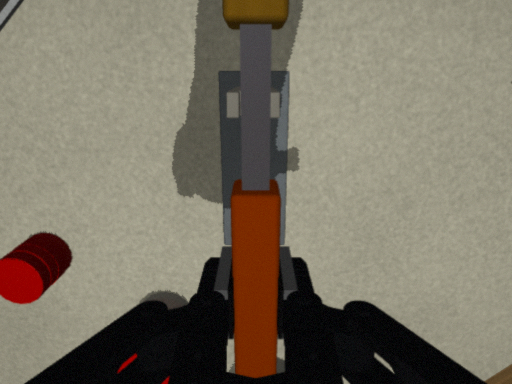

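>>> drive_tool:
  deltas:
    - {"x": 0.1, "y": -0.1, "z": -4, "yaw": 0, "fingers": 0.1}
    - {"x": 0.1, "y": -0.1, "z": -7, "yaw": 0, "fingers": 0.1}
    - {"x": 0.1, "y": -0.1, "z": -8.5, "yaw": 0, "fingers": 0.1}
    - {"x": 0.1, "y": -0.1, "z": -9.3, "yaw": 0, "fingers": 0.1}
    - {"x": 0.1, "y": -0.1, "z": -10, "yaw": 0, "fingers": 0.1}
    - {"x": 0.1, "y": -0.1, "z": -10.6, "yaw": 0, "fingers": 0.1}
    - {"x": 0.1, "y": -0.1, "z": -10.9, "yaw": 0, "fingers": 0.1}
    - {"x": 0.1, "y": -0.1, "z": -11, "yaw": 0, "fingers": 0.1}

```text
time: 56.7
tcp_pos: [0.4366, 0.3864, 0.1133]
tool_rot: [[-0.694, -0.72, 0.0], [-0.72, 0.694, 0.0], [-0.0, -0.0, -1.0]]
force: [-0.4, 0.1, -0.9]
width: 0.201
```

No contact yet; the rod is just above the notch floor. I'll lower it 2 mm and release.

>>> drive_tool:
  deltas:
    - {"x": 0, "y": 0, "z": -0.2, "yaw": 0, "fingers": 0.1}
    - {"x": 0, "y": 0, "z": -0.2, "yaw": 0, "fingers": 0.1}
    - {"x": 0, "y": 0, "z": -0.2, "yaw": 0, "fingers": 0.3}
    - {"x": 0, "y": 0, "z": -0.2, "yaw": 0, "fingers": 0.6}
    - {"x": 0, "y": 0, "z": -0.2, "yaw": 0, "fingers": 0.6}
    - {"x": 0, "y": 0, "z": -0.2, "yaw": 0, "fingers": 0.6}
    - {"x": 0, "y": 0, "z": 4, "yaw": 0, "fingers": 0.6}
    - {"x": 0, "y": 0, "z": 10, "yaw": 0, "fingers": 0.6}
    - {"x": 0, "y": 0, "z": 16, "yaw": 0, "fingers": 0.6}
    - {"x": 0, "y": 0, "z": 18.5, "yaw": 0, "fingers": 0.6}

```text
time: 57.95
tcp_pos: [0.4377, 0.3872, 0.3026]
tool_rot: [[-0.694, -0.72, 0.005], [-0.72, 0.694, 0.003], [-0.006, -0.001, -1.0]]
force: [-0.2, -0.0, 0.3]
width: 0.599
```

>>> drive_tool:
  deltas:
    - {"x": 0, "y": 0, "z": 0, "yaw": 0, "fingers": 0.6}
    - {"x": 0, "y": 0, "z": 0, "yaw": 0, "fingers": 0.6}

```text
time: 58.2
tcp_pos: [0.436, 0.386, 0.2969]
tool_rot: [[-0.694, -0.72, -0.002], [-0.72, 0.694, -0.001], [0.002, 0.0, -1.0]]
force: [-0.3, 0.0, -1.2]
width: 0.6
```

```bash
python3 rod.py c2; python3 top.py top,scene cassette1 jar1 bottle1 | grep -E "0\.07|0\.08|0\.069|0\.068"
python3 - <<'E'
from h import *
np.set_printoptions(precision=1,suppress=True)
p=eyes.get_image("top")
for s in eyes.silhouettes(p,"start_lever")[:1]:
    c=cloud(p,s["pixels"]); c=c[(c[:,2]>.08)&(c[:,2]<.106)]; print("lever",np.percentile((c[:,:2]-[.5763,-.4121])@[.614,.789]*1000,[5,50,95]))
a=p["image"][95:300,90:475]; cv2.imwrite("pics/end.png",cv2.resize(a,None,fx=2.05,fy=2.05,interpolation=cv2.INTER_CUBIC))
E
```

```text
tcp [0.436  0.386  0.2969] yaw -133.97570283849493
handle top 1869 [436.2 386. ] [89.8 17.7] 46.2 z 0.1412334127723407
rod 0.77 [256. 174.] [437.0735 388.2823 130.    ]
cradle_seat 0.75 [253. 179.] [442.2888 389.8958 130.    ]
top cassette1 0.63 mean [ 0.5342 -0.107   0.0693] slopes [ 0.0214 -0.0052] rect [ 534.6 -106.9] [29.9 79.1] 89.6
top cassette1 0.55 mean [ 0.6356 -0.1075  0.0687] slopes [-0.0026 -0.0136] rect [ 636.6 -107.5] [30.4 78.8] 88.5
top jar1 0.75 mean [0.6393 0.0677 0.075 ] slopes [-0.0152  0.0054] rect [639.9  69. ] [50.7 47.3] 4.0
top jar1 0.7 mean [0.5373 0.0696 0.0753] slopes [-0.0014  0.0041] rect [537.7  69.7] [47.7 46.3] 4.6
top bottle1 0.62 mean [ 0.6404 -0.0229  0.0831] slopes [ 0.0186 -0.0085] rect [641.  -23.4] [27.9 26.7] 5.0
top bottle1 0.59 mean [ 0.539  -0.0211  0.0827] slopes [-0.0199  0.0048] rect [538.8 -20.9] [26.9 26.1] 2.1
scene cassette1 0.74 mean [ 0.646  -0.1051  0.0691] slopes [-0.0021 -0.0548] rect [ 642.7 -105.5] [27.7 76.4] 87.5
scene cassette1 0.57 mean [ 0.5415 -0.1038  0.069 ] slopes [-0.0071 -0.0287] rect [ 540.1 -105.1] [27.9 77.7] 88.
[... 419 characters left out ...]
.3 26.7] 12.7Traceback (most recent call last):
  File "<stdin>", line 5, in <module>
    return _quantile_unchecked(
        a, q, axis, out, overwrite_input, method, keepdims, weights)
    return _ureduce(a,
                    func=_quantile_ureduce_func,
    ...<5 lines>...
                    overwrite_input=overwrite_input,
                    method=method)
    r = func(a, **kwargs)
    result = _quantile(arr,
                       quantiles=q,
    ...<2 lines>...
                       out=out,
                       weights=wgt)
    slices_having_nans = np.isnan(arr[-1, ...])
                                  ~~~^^^^^^^^^
IndexError: index -1 is out of bounds for axis 0 with size 0
```

Run:
```python
from h import *
np.set_printoptions(precision=1,suppress=True)
for n in("top","scene"):
    p=eyes.get_image(n); c=cloud(p,np.ones(p["depth"].shape,bool))
    d=c[:,:2]-[.5763,-.4121]; X=d@[.789,-.614]*1000; Y=d@[.614,.789]*1000
    m=(abs(X)<20)&(abs(Y)<75)&(c[:,2]>.085)&(c[:,2]<.106)
    print(n,m.sum(),"lever Y from start",np.percentile(Y[m],[5,50,95]))
    if n=="top":
        a=p["image"][95:300,90:475]; cv2.imwrite("pics/end.png",cv2.resize(a,None,fx=2.05,fy=2.05,interpolation=cv2.INTER_CUBIC))
```

```text
top 69 lever Y from start [-74.7  45.9  52.8]
scene 56 lever Y from start [-74.3  46.9  54.3]
```

View pics/end.png

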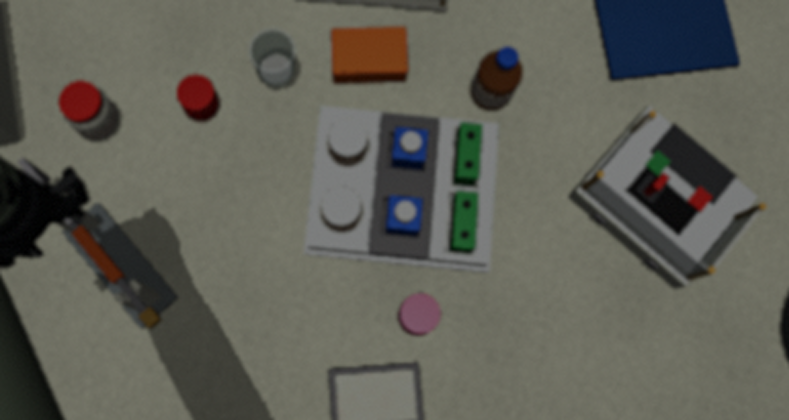

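The final view shows all six samples in their pockets, the lever at the green end (about (658,182)), and the rod in its cradle (handle about (97,252)).

```bash
python3 -c "
from rig import finish_job; print(finish_job())"
```

```text
the job is handed in; nothing more can be done
None
```

The job is handed in, about 58 s into the 210 s limit. All six samples are in pockets of their own shape, the lever is at the green end, and the rod is back in its cradle. `finish_job` gives no verdict, so this rests on my own checks.

**Checks before hand-in**
- **Samples:** all upright, with top faces at the heights they should have when seated. Jars read about 75 mm (expected 74), bottles about 82.5 mm (82), and cassettes about 69 mm (68).
- **Lever:** it moved about 48 mm of 50. The rod met 6–7 N at the end, far above the lever's own force, so I take that as the end stop. Only the rod was near the lever.
- **Rod:** released and level, within about 1 mm of where it first lay.
- **Bystanders and look-alikes:** all appear in their original places in the final top picture.

**What went wrong or disagreed**
- The first cassette caught on the pocket rim and tilted about 10° in the grip, with up to about 43 N at the wrist. I lifted it slightly, shifted it and levelled it in.
- One jar had been knocked about 3 cm aside before I reached it. The close look caught this and I picked it from its new place.
- My last lever-check script found no usable lever pixels and crashed. Its replacement gave medians of about 46–47 mm that included a few stray points, in line with the earlier 48–49 mm and the picture.
- The scene and top cameras differ by 5–10 mm in x on the sample positions. I relied on the wrist and top cameras for those.

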